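# Lock a sample-tube rack on its T-slot rail with a quarter-turn anchor

## Robot

A 6-joint arm with a two-finger parallel gripper is mounted at the origin on the work surface. World frame = base frame: x ahead of the robot, y to its left, z up, the work surface at z = 0. Lengths are in m, angles in rad, forces in N, time in s.
With the tool pointing down it reaches from about 0.275 to 1 m from the base axis. Payload 8.4 kg.
Tool frame: the origin (TCP) lies midway between the tips of the shut fingers; the grasp point (between the pads) lies 19 mm behind it (manip.pinch_z is the distance from the TCP to the grasp point, in m); z points along the fingers, y is the direction in which the jaws open and shut (so a half turn about z gives the same grasp; the last joint's range is limited). The gripper opens to 85 mm and grips with 20 to 120 N. Pads are 22 mm wide; open, the fingers measure 114 mm over their backs; the gripper's body (76 mm by 85 mm) begins 54 mm behind the grasp point. The pads swing forward as they close: fully open they stand 13 mm farther back than shut.
Start: joints at [1.313, 0.353, 1.633, -0, 1.155, -0.002], TCP at [0.158, 0.605, 0.231] pointing down, gripper open.
Joint ranges: [-2.63, 2.63], [-0.92, 2.1], [0.06, 2.66], [-1.3, 4.44], [0, 2.69], [-3.02, 3.02]. Speed limits (rad/s): [2.22, 2.22, 2.79, 3.14, 3.14, 3.14].

## Interface

Orientations are given as a rotation vector (axis times angle).
In Python, from plant import status, eyes, ticket, manip gives the robot as it stands. The module is installed in compiled form; this text tells all that it offers.
- The arm moves only by the tool carry_out, never from a script. Its argument "commands" is a list of rows, each a list of 7 numbers: the finger opening in mm, from 0 to 85.4, then the shift along the tool's x, y, z in mm, then the turn, a rotation vector about the tool's x, y, z in rad. A call has exactly 5 rows; each row shifts and turns the commanded pose from where the row before left it, along the tool's axes as they then stand; what a row does not reach is not made up. A row lasts 1/10 s, in which the tool goes at most 50 mm and 8.59 degrees, less where a joint would pass 70% of its speed; a pose out of reach is approached as far as the arm can. A call with a gripper value outside its range is refused whole. The fingers move at their own pace and stop on an object; the grip force is fixed at half the most. Time passes only in rows, so rows that do not move let the fingers close, or fill a call up. It gives the time, the measured TCP pose, the force and the opening at its end, in the units of the state.
- status.read_state(): the state, without advancing time (a new reading comes with each control period).
- eyes.grab_frame(name): name is "scene" or "top" or "wrist"; returns a dict with "img" (384x512x3 uint8, blue, green, red), "fx", "fy", "cx", "cy" (pixels), "R" (3x3) and "t" (3): a world point X has camera coordinates R X + t; the wrist camera has in their place "hand_eye" (4x4, takes a point from camera to tool coordinates, whose origin is the TCP and whose axes are the flange's). Camera axes: x right, y down, z forward; pixel columns grow to the right and rows downward; lengths in m; the calibration is good to about 2 mm. A picture is of the moment at which its call begins: read the wrist's pose just before it. There is no depth.
- ticket.close_job(): hands the job in, once; it reports no verdict.
The state is a dict: "t": time; "joints": joint angles; "qvel": joint speeds; "joint_efforts": joint torques, N m; "ee_pos": TCP position; "tcp_rot": TCP orientation; "wrist_force": force on the tool from outside, world axes, zero at the start; "torque": the same for the moment, N m; "gripper_width": opening from 0.0 (shut) to 1.0 (fully open).
Only numpy, scipy, OpenCV 4.12 (cv2) and the standard library are available. Lean on these libraries where they do the work, as an engineer would, in place of code of your own. Each camera call takes 0.05 s, during which the arm holds its last target.

## Task

Lift the orange-handled anchor out of its white stand, drop its foot into the bare stretch of the aluminium rail's slot, and slide it along so that it pushes the blue tube rack until you feel the spring buffer hidden under the rack give by a few millimetres, without driving the buffer to its bottom. Keeping the rack pressed there, push the anchor down against the spring in the slot, twist it a quarter turn and let it go, so that it stays locked upright against the rack's tongue. Leave the jar, the bottle and the beaker where they stand.

Things in the scene. Friction and masses are not known exactly. Their poses are not given: they have to be found in the camera images.
- rail: Fixed aluminium T-slot rail flat on the bench, 360 long, 90 wide, 30 high. Origin: centre of its underside; x along it from the bare stretch towards the rack's end, y across, z up. Slot along the whole length at y = 0: mouth 16 wide, lips 8 thick (z 22 to 30), below them a channel 36 wide.
- strip_top (a point): Point on the rail's centre line, at its middle, on the spring-loaded steel floor strip inside the slot's channel, 21 above the bench when free. The strip runs the whole length, starts to yield at about 4 N and then takes 1 N more per mm, down to 9 above the bench. Axes like the rail's.
- rack: Blue rack of six white tubes with green caps. Slides only along the rail's x (about 2.5 N plus 8 N per m/s). Origin: on the rail's top, under the tubes' middle; axes like the rail's. Body x -45 to 45, 84 wide, 72 high; a tongue 40 wide, 12 high ends in a flat nose at x -120. It must be pushed 15 to 60 along +x before its underside meets the hidden buffer; where that is cannot be seen.
- rack_nose (a point): Middle of the end face of the rack's tongue, 6 above the rail's top; axes like the rail's.
- buffer (a joint): Compression (m) of the spring buffer hidden under the rack, on the rail: 0 until the rack meets it, 0.012 at its bottom. It pushes the rack back (-x) with 6 N at first touch plus 0.5 N per mm; a locked anchor holds this by friction. It is to be left compressed by a few mm.
- anchor: Loose quarter-turn anchor, 90 g, 64 high, upright in the stand, collar on the stand's top. Origin: centre of the foot's underside; z up. Steel foot 26 (x) x 12 (y) x 6; neck 10 diameter, z 6 to 18; round collar 32 diameter, z 18 to 30; orange grip bar 36 (x) x 14 (y), z 30 to 64, parallel to the foot, to be gripped across its 14 mm.
- anchor_collar (a point): Centre of the underside of the anchor's collar, 18 above its origin. Its heights over the rail's top: 9 when the foot rests on the free strip (between the lips, it cannot turn); 0 when pressed fully down (about 13 N), where the foot is clear below the lips and turns either way; 4 once locked, foot across the slot and held up against the lips by the spring.
- stand: White fixed parking block, 56 x 44, 22 high, with a pocket 30 (x) x 16 (y), 19 deep, for the anchor's foot. Origin: centre of its underside.
- jar: Loose clear jar with a blue cap, 56 diameter, 65 high; to be left alone. Origin: centre of its underside.
- bottle: Loose amber bottle with a white cap, 66 diameter, 130 high; to be left alone. Origin: centre of its underside.
- beaker: Loose glass beaker, 72 diameter, 80 high; to be left alone. Origin: centre of its underside.
Mind the look-alikes: they are no part of the job. There is more than one size of the anchor; the job needs the larger.

How it is judged:
On the way, in this order (a step that is already met when the one before it is completed fails the run):
1. the anchor's foot has dropped into the slot, lying along it (z of anchor in the frame of rail below 0.0245 m and y of anchor in the frame of rail between -0.005 and 0.005 m and x of anchor in the frame of rail between -0.165 and 0 m and angle between the x axis of anchor and the x axis of rail, either way round below 0.35 rad), for 0.1 s.
2. the anchor, its foot in the slot, presses on the rack's tongue and the rack compresses the buffer by over 1.5 mm (value of joint buffer above 0.0015 m and z of anchor in the frame of rail below 0.0245 m and contact force between anchor and rack above 2 N), for 0.1 s.
At the end, for the whole second after the job is handed in: The hidden buffer is still compressed by over 0.5 mm, the anchor's collar is within 3 mm of the rack's tongue; the anchor's foot lies under the lips of the slot, across it within 17 degrees, the anchor upright within 7 degrees, centred within 6 mm, released and at rest (value of joint buffer above 0.0005 m and x of anchor in the frame of rack above -0.139 m and z of anchor in the frame of rail between 0.01 and 0.0185 m and y of anchor in the frame of rail between -0.006 and 0.006 m and angle between the x axis of anchor and the y axis of rail, either way round below 0.3 rad and angle between anchor's own z axis and vertical below 0.12 rad and linear speed of anchor below 0.02 m/s); the robot touches nothing.
It fails at once if the jar, bottle or beaker is shifted by over 30 mm or tipped (distance of any of jar, bottle, beaker from where it was at the start of the episode above 0.03 m or angle between any of jar, bottle, beaker's own z axis and vertical above 0.4 rad).
It fails at once if the buffer is driven to its bottom (over 11.5 of its 12 mm) (value of joint buffer above 0.0115 m).
It also fails if it takes over 58 s, if anything falls off the work surface, if the arm or the gripper's body presses on something with over 40 N, if the wrist force passes 120 N, or if a joint passes its speed limit or range.

## Working session

There is one attempt and no reset: what is moved stays moved. The work goes in short steps, Python scripts to look and compute and a tool call to move; the robot and the scene stay as the last step left them, time stands still between calls to the robot, and variables do not carry over. Pictures are saved under pics/ and viewed, and the job is handed in when it is done.

Besides the shell and the picture viewer there is one more tool, called after "Call:" as a command line: name --pt "numbers of a row" for each row, then --argument value for the rest. carry_out: Moves the arm, as the interface text tells. Its arguments: {"type":"object","properties":{"commands":{"type":"array","items":{"type":"array","items":{"type":"number"}}}},"required":["commands"]}

```bash
mkdir -p pics
python3 - <<'E'
from plant import status, eyes, manip
import cv2
s=status.read_state(); print(s)
print(manip.pinch_z)
for n in("scene","top","wrist"):
    f=eyes.grab_frame(n); cv2.imwrite(f"pics/{n}0.png",f["img"])
    print(n,{k:(v.tolist() if hasattr(v,'tolist') else v) for k,v in f.items() if k!="img"})
E
```

```text
{'t': 0.0, 'joints': array([ 1.31261515e+00,  3.53652893e-01,  1.63415112e+00, -3.21490786e-05,
        1.15523932e+00, -2.35587720e-03]), 'qvel': array([ 0.00126708,  0.00013505,  0.00046743,  0.00085422,  0.00050414,
       -0.0011818 ]), 'joint_efforts': array([-9.76609999e-05, -6.05265927e+01, -3.42064261e+01,  1.08946535e-04,
        9.59293102e-03,  4.63548815e-05]), 'ee_pos': array([0.15800784, 0.60418013, 0.23055147]), 'tcp_rot': array([-4.00713845e-01, -3.11577067e+00,  2.26530263e-03]), 'wrist_force': array([-0.78874979, -0.3037158 ,  0.0103769 ]), 'torque': array([-0.01219286,  0.00853436,  0.00579706]), 'gripper_width': 1.0011381599286584}
0.0187
scene {'fx': 374.8620367967273, 'fy': 374.8620367967273, 'cx': 252.47513248292185, 'cy': 183.6973375411764, 'R': [[-0.0025724426784480498, 0.9997206080921076, 0.02349655920796846], [0.5851391160375947, 0.020558990035815877, -0.8106722783045257], [-0.8109288485566468, 0.01166334791793041, -0.5850285197269761]], 't': [-0.06287694560682226, -0.310480921579537, 1.3829272382472562]}
top {'fx': 481.40704283216286, 'fy': 481.40704283216286, 'cx': 249.41049389411234, 'cy': 190.1877155087459, 'R': [[-0.006441011605547091, -0.9999421231158959, 0.008617643991944571], [-0.9964244248006808, 0.005691869990681969, -0.0842969054986097], [0.08424297614715165, -0.009129788304438674, -0.9964034162603953]], 't': [0.07404384528159581, 0.6069088322068903, 1.0545304387574475]}
wrist {'fx': 285.13559035933656, 'fy': 285.13559035933656, 'cx': 251.2698886623621, 'cy': 195.39648354482722, 'hand_eye': [[0.0003843096219256647, -0.9651931682168013, -0.26153776081806185, 0.06543468386457092], [0.9999996269534074, 0.00016861706729249593, 0.0008471489412146476, -0.0008550463245263762], [-0.0007735626403069379, -0.2615379888197809, 0.9651928729559414, -0.14156631885024948], [0.0, 0.0, 0.0, 1.0]]}
```

View pics/scene0.png

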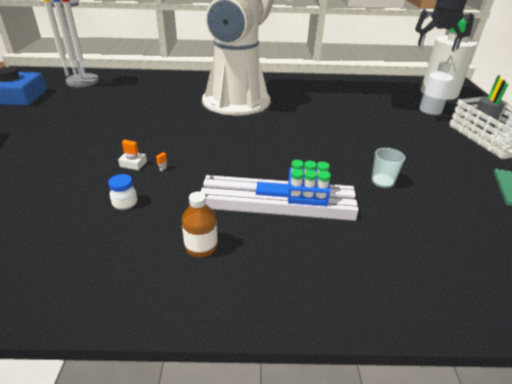

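View pics/top0.png

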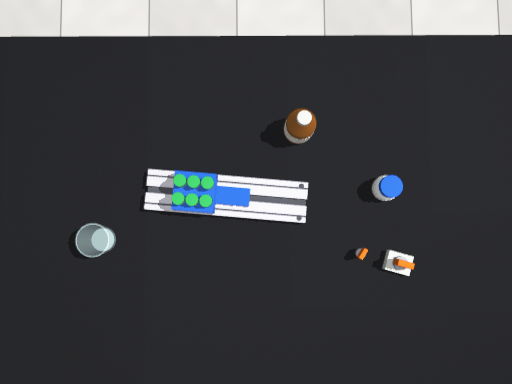

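View pics/wrist0.png

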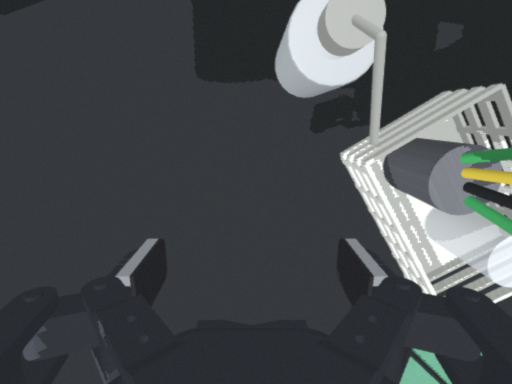

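Orange candidates: a grip in the white stand at top (404,264) / scene (130,147), and a smaller loose one at top (363,253) / scene (162,159). By the description I want the one in the stand. I'll check it in a close crop and measure.

```bash
cat > h.py <<'E'
import numpy as np, cv2
from plant import status, eyes, manip
from scipy.spatial.transform import Rotation as Ro
def cam(f, st=None):
    if "R" in f: 
        R=np.array(f["R"]);t=np.array(f["t"]); return R.T, -R.T@t
    H=np.array(f["hand_eye"]); Rt=Ro.from_rotvec(st["tcp_rot"]).as_matrix()
    return Rt@H[:3,:3], Rt@H[:3,3]+st["ee_pos"]
def ray(f,uv,st=None):
    A,c=cam(f,st); uv=np.asarray(uv,float)
    d=A@np.array([(uv[0]-f["cx"])/f["fx"],(uv[1]-f["cy"])/f["fy"],1.]); return c,d
def onz(f,uv,z,st=None):
    c,d=ray(f,uv,st); return c+d*(z-c[2])/d[2]
def proj(f,X,st=None):
    A,c=cam(f,st); p=A.T@(np.asarray(X)-c); return np.array([f["fx"]*p[0]/p[2]+f["cx"],f["fy"]*p[1]/p[2]+f["cy"]])
def hsvmask(img,lo,hi): return cv2.inRange(cv2.cvtColor(img,cv2.COLOR_BGR2HSV),np.array(lo),np.array(hi))
def blobs(m,amin=10):
    c,_=cv2.findContours(m,cv2.RETR_EXTERNAL,cv2.CHAIN_APPROX_NONE)
    return sorted([k for k in c if cv2.contourArea(k)>=amin],key=cv2.contourArea,reverse=True)
E
python3 - <<'E'
from h import *
S=cv2.imread("pics/scene0.png");T=cv2.imread("pics/top0.png")
a=cv2.resize(S[130:215,100:365],None,fx=3,fy=3,interpolation=cv2.INTER_CUBIC)
b=cv2.resize(T[160:280,340:430],None,fx=4,fy=4,interpolation=cv2.INTER_CUBIC)
c=cv2.resize(T[155:235,135:320],None,fx=4,fy=4,interpolation=cv2.INTER_CUBIC)
cv2.imwrite("pics/c1.png",a);cv2.imwrite("pics/c2.png",b);cv2.imwrite("pics/c3.png",c)
ft=eyes.grab_frame("top");fs=eyes.grab_frame("scene")
for n,f in(("top",ft),("scene",fs)):
    for k in blobs(hsvmask(f["img"],(5,150,120),(16,255,255)),5)[:5]:
        print(n,cv2.minAreaRect(k),cv2.contourArea(k))
E
```

```text
top ((309.2939147949219, 126.45487976074219), (11.753982543945312, 24.446308135986328), 32.905242919921875) 153.0
top ((405.0882568359375, 264.1470642089844), (17.70509910583496, 6.5484619140625), 14.03624439239502) 87.5
top ((362.96148681640625, 253.3076629638672), (5.269651889801025, 12.203404426574707), 33.6900634765625) 50.0
scene ((196.88327026367188, 219.86770629882812), (30.191091537475586, 26.697906494140625), 3.5763344764709473) 596.5
scene ((129.44398498535156, 146.30799865722656), (16.546903610229492, 13.14808177947998), 10.304847717285156) 171.0
scene ((160.6599884033203, 157.6199951171875), (10.74802303314209, 9.899495124816895), 81.8698959350586) 79.0
scene ((190.98904418945312, 252.4051055908203), (11.70469856262207, 2.9902515411376953), 19.98310661315918) 10.5
```

View pics/c1.png

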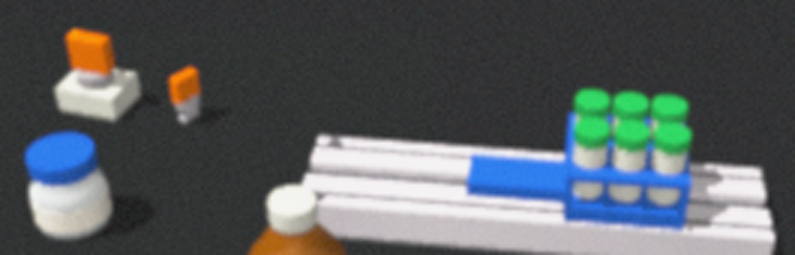

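View pics/c2.png

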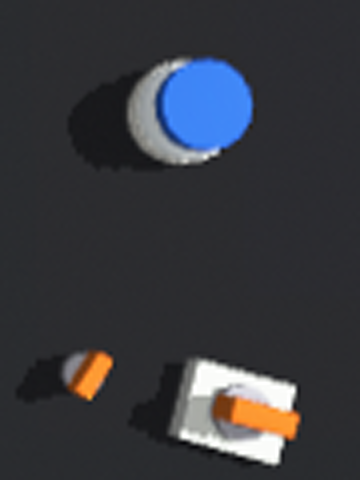

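View pics/c3.png

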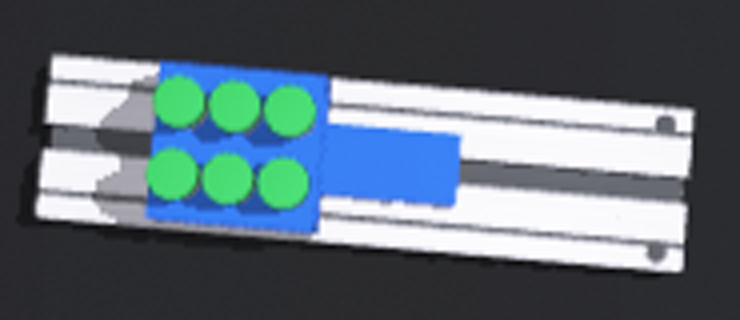

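The crops show the stand's anchor is the larger one, and the loose one to the left is smaller. The rail's bare stretch is at the right in the top view, from crop (460,170) to (688,190). Next I measure poses.

Run:
```python
from h import *
ft=eyes.grab_frame("top");fs=eyes.grab_frame("scene")
def dirang(p,q): d=q-p; return np.degrees(np.arctan2(d[1],d[0]))
# rail outline
img=ft["img"]; m=hsvmask(img,(0,0,120),(180,60,255)); b=hsvmask(img,(100,120,80),(125,255,255)); g=hsvmask(img,(40,100,60),(80,255,255))
mm=cv2.morphologyEx(m|b|g,cv2.MORPH_CLOSE,np.ones((9,9),np.uint8)); mm[:, 330:]=0; mm[:160]=0;mm[:,:140]=0
k=blobs(mm,500)[0]; r=cv2.minAreaRect(k); 
c=[onz(ft,p,0.03) for p in cv2.boxPoints(r)]
print("rail rect",r); 
for p in c: print(p.round(4))
for i in range(4): print(np.linalg.norm(c[i]-c[(i+1)%4]).round(4),dirang(c[i],c[(i+1)%4]).round(2))
C=sum(c)/4; print("centre",C)
# slot line
hsv=cv2.cvtColor(img,cv2.COLOR_BGR2GRAY).astype(float)
pts=[]
for u in range(255,303):
    col=hsv[185:212,u]; w=np.clip(190-col,0,None)
    # central dark stretch
    p0=proj(ft,C+0)  
    vv=np.arange(185,212); vc=202+(u-255)*0.085; 
    s=abs(vv-vc)<6; pts.append([u,(w[s]*vv[s]).sum()/max(w[s].sum(),1e-6)])
print([np.round(p,1).tolist() for p in pts[::6]])
P=np.array([onz(ft,p,0.03) for p in pts]); q=np.polyfit(P[:,1],P[:,0],1); print("slot x=a*y+b",q,np.degrees(np.arctan(q[0])), (P[:,0]-np.polyval(q,P[:,1])).std())
# tongue (blue) top z .042
kb=[k for k in blobs(b,100) if 160<k[:,0,0].mean()<260][0]
print("blue",cv2.minAreaRect(kb), "rightmost",kb[kb[:,0,0].argmax()])
for v in (190,196,202): 
    u=kb[kb[:,0,1]==v][:,0,0]; print(v,u.max() if len(u) else None, onz(ft,(u.max()+.5,v),0.042).round(4))
# green caps
# anchor
for n,f in(("top",ft),("scene",fs)):
    kk=blobs(hsvmask(f["img"],(5,150,120),(16,255,255)),5)[1]
    r=cv2.minAreaRect(kk); bp=cv2.boxPoints(r); w=[onz(f,p,0.068) for p in bp]; print(n,"anchor",onz(f,r[0],0.068).round(4))
    for i in range(4): print(w[i].round(4),np.linalg.norm(w[i]-w[(i+1)%4]).round(4),dirang(w[i],w[(i+1)%4]).round(1))
# triangulate blob centres (mid-height)
# stand
ks=blobs(hsvmask(img,(0,0,100),(180,60,255)),100)
for k in ks:
    r=cv2.minAreaRect(k)
    if abs(r[0][0]-398)<20 and abs(r[0][1]-263)<15:
        w=[onz(ft,p,0.022) for p in cv2.boxPoints(r)]; print("stand",r,sum(w)/4)
        for i in range(4): print(np.linalg.norm(w[i]-w[(i+1)%4]).round(4),dirang(w[i],w[(i+1)%4]).round(1))
for nm,uv in(("jarcap",(391,186)),("bottlecap",(305,117))): print(nm,onz(ft,uv,0.065 if nm=="jarcap" else .13))
```

```text
rail rect ((226.06890869140625, 194.845458984375), (161.95191955566406, 42.262229919433594), 4.939215660095215)
[0.5665 0.3058 0.03  ]
[0.6607 0.2988 0.03  ]
[ 0.6274 -0.0622  0.03  ]
[ 0.5333 -0.0525  0.03  ]
0.0945 -4.24
0.3626 -95.28
0.0945 174.12
0.3599 84.71
centre [0.59699377 0.12247387 0.03      ]
[[255.0, 198.7], [261.0, 198.9], [267.0, 199.7], [273.0, 199.9], [279.0, 200.7], [285.0, 200.9], [291.0, 201.7], [297.0, 201.9]]
slot x=a*y+b [0.08767296 0.58322933] 5.010479137848664 0.00033390220278695163
blue ((210.95309448242188, 192.53939819335938), (77.10034942626953, 40.23945236206055), 4.969740867614746) rightmost [[249 200]]
190 249 [0.6064 0.0703 0.042 ]
196 249 [0.5931 0.0704 0.042 ]
202 248 [0.5798 0.0727 0.042 ]
top anchor [ 0.4436 -0.2602  0.068 ]
[ 0.4415 -0.2401  0.068 ] 0.0139 -15.9
[ 0.4549 -0.2439  0.068 ] 0.0376 -104.4
[ 0.4456 -0.2803  0.068 ] 0.0139 163.9
[ 0.4322 -0.2765  0.068 ] 0.0376 75.6
scene anchor [ 0.4702 -0.2523  0.068 ]
[ 0.4957 -0.2687  0.068 ] 0.0671 -169.0
[ 0.4298 -0.2815  0.068 ] 0.0483 73.4
[ 0.4436 -0.2351  0.068 ] 0.0653 9.0
[ 0.5081 -0.225   0.068 ] 0.0455 -105.8
stand ((397.9942626953125, 262.22064208984375), (28.04907989501953, 20.876224517822266), 15.52410888671875) [ 0.44474025 -0.25964991  0.022     ]
0.0465 -17.3
0.0623 -105.9
0.0464 162.4
0.0621 74.2
jarcap [ 0.61134747 -0.23623468  0.065     ]
bottlecap [ 0.74865315 -0.04380167  0.13      ]
```

```bash
cat > plan.py <<'E'
import sys
from h import *
def Rdown(yaw): # tool y at yaw deg, z down
    a=np.radians(yaw); y=np.array([np.cos(a),np.sin(a),0]); z=np.array([0,0,-1.]); return np.column_stack([np.cross(y,z),y,z])
def plan(pos,yaw,smax=45,rmax=0.145,dec=0):
    s=status.read_state(); R=Ro.from_rotvec(s["tcp_rot"]); G=Ro.from_matrix(Rdown(yaw))
    d=np.array(pos)-s["ee_pos"]; rv=(R.inv()*G).as_rotvec()
    n=max(1,int(np.ceil(max(np.linalg.norm(d)*1e3/smax,np.linalg.norm(rv)/rmax))))
    print("n rows",n,"dist",np.linalg.norm(d).round(4),"turn",rv.round(4))
    step=d/n*1e3; cur=R
    for i in range(min(n,5)):
        l=cur.inv().apply(step); print([*(np.round(l,1).tolist()),*np.round(rv/n,3).tolist()])
        cur=cur*Ro.from_rotvec(rv/n)
if __name__=="__main__":
    a=[float(x) for x in sys.argv[1:]]; plan(a[:3],a[3],*(a[4:]))
    s=status.read_state(); R=Ro.from_rotvec(s["tcp_rot"]).as_matrix()
    print("t",s["t"],"pos",s["ee_pos"].round(4),"yawy",np.degrees(np.arctan2(R[1,1],R[0,1])).round(2),"tilt",np.degrees(np.arccos(-R[2,2])).round(2),"F",s["wrist_force"].round(1),"M",s["torque"].round(2),"g",round(s["gripper_width"],3),"j",s["joints"].round(2))
E
python3 plan.py 0.42 -0.26 0.2 -15
```

```text
n rows 21 dist 0.9039 turn [-3.0000e-04  3.0000e-04  1.5768e+00]
[-22.5, -36.7, 1.5, -0.0, 0.0, 0.075]
[-25.2, -34.9, 1.5, -0.0, 0.0, 0.075]
[-27.7, -32.9, 1.5, -0.0, 0.0, 0.075]
[-30.1, -30.7, 1.5, -0.0, 0.0, 0.075]
[-32.3, -28.4, 1.5, -0.0, 0.0, 0.075]
t 0.35 pos [0.1581 0.6046 0.2311] yawy 75.34 tilt 0.02 F [ 0.1  0.3 -0.9] M [-0.02  0.01  0.02] g 1.004 j [ 1.31  0.35  1.63  0.    1.16 -0.  ]
```

Call:
carry_out --pt "85 -22.5 -36.7 1.5 0 0 0.075" --pt "85 -25.2 -34.9 1.5 0 0 0.075" --pt "85 -27.7 -32.9 1.5 0 0 0.075" --pt "85 -30.1 -30.7 1.5 0 0 0.075" --pt "85 -32.3 -28.4 1.5 0 0 0.075"

```text
t: 0.85
ee_pos: [0.2207, 0.3972, 0.2237]
tcp_rot: [0.978, 2.985, 0.0]
wrist_force: [1.1, -1.3, 0.4]
gripper_width: 0.992
```

```bash
python3 plan.py 0.42 -0.26 0.2 -15
```

```text
n rows 16 dist 0.6872 turn [ 4.0000e-04 -1.0000e-04  1.1992e+00]
[-34.4, -25.7, 1.5, 0.0, -0.0, 0.075]
[-36.2, -23.1, 1.5, 0.0, -0.0, 0.075]
[-37.8, -20.3, 1.5, 0.0, -0.0, 0.075]
[-39.2, -17.4, 1.5, 0.0, -0.0, 0.075]
[-40.4, -14.4, 1.5, 0.0, -0.0, 0.075]
t 0.85 pos [0.2207 0.3972 0.2237] yawy 53.71 tilt 0.02 F [ 1.1 -1.3  0.4] M [-0.01 -0.08  0.01] g 0.992 j [ 1.06  0.09  1.99 -0.    1.06  0.12]
```

Call:
carry_out --pt "85 -34.4 -25.7 1.5 0 0 0.075" --pt "85 -36.2 -23.1 1.5 0 0 0.075" --pt "85 -37.8 -20.3 1.5 0 0 0.075" --pt "85 -39.2 -17.4 1.5 0 0 0.075" --pt "85 -40.4 -14.4 1.5 0 0 0.075"

```text
t: 1.35
ee_pos: [0.2836, 0.1922, 0.2165]
tcp_rot: [1.517, 2.75, 0.001]
wrist_force: [0.4, 0.3, -0.3]
gripper_width: 0.996
```

```bash
python3 plan.py 0.42 -0.26 0.2 -15
```

```text
n rows 11 dist 0.4726 turn [ 1.000e-03 -3.000e-04  8.244e-01]
[-41.4, -11.4, 1.5, 0.0, -0.0, 0.075]
[-42.1, -8.3, 1.5, 0.0, -0.0, 0.075]
[-42.6, -5.1, 1.5, 0.0, -0.0, 0.075]
[-42.9, -1.9, 1.5, 0.0, -0.0, 0.075]
[-42.9, 1.3, 1.5, 0.0, -0.0, 0.075]
t 1.35 pos [0.2836 0.1922 0.2165] yawy 32.23 tilt 0.06 F [ 0.4  0.3 -0.3] M [0.04 0.   0.04] g 0.996 j [ 0.59 -0.1   2.2  -0.    1.04  0.03]
```

Call:
carry_out --pt "85 -41.4 -11.4 1.5 0 0 0.075" --pt "85 -42.1 -8.3 1.5 0 0 0.075" --pt "85 -42.6 -5.1 1.5 0 0 0.075" --pt "85 -42.9 -1.9 1.5 0 0 0.075" --pt "85 -42.9 1.3 1.5 0 0 0.075"

```text
t: 1.85
ee_pos: [0.3463, -0.0135, 0.2091]
tcp_rot: [2.004, 2.418, 0.001]
wrist_force: [1.8, 0.6, -0.2]
gripper_width: 0.996
```

```bash
python3 plan.py 0.42 -0.26 0.2 -15
```

```text
n rows 6 dist 0.2575 turn [ 1.400e-03 -1.000e-04  4.486e-01]
[-42.7, 4.4, 1.5, 0.0, -0.0, 0.075]
[-42.2, 7.6, 1.5, 0.0, -0.0, 0.075]
[-41.5, 10.7, 1.5, 0.0, -0.0, 0.075]
[-40.6, 13.8, 1.5, 0.0, -0.0, 0.075]
[-39.5, 16.8, 1.5, 0.0, -0.0, 0.075]
t 1.85 pos [ 0.3463 -0.0135  0.2091] yawy 10.7 tilt 0.08 F [ 1.8  0.6 -0.2] M [ 0.02  0.04 -0.  ] g 0.996 j [-0.04 -0.08  2.2   0.    1.02 -0.23]
```

Call:
carry_out --pt "85 -42.7 4.4 1.5 0 0 0.075" --pt "85 -42.2 7.6 1.5 0 0 0.075" --pt "85 -41.5 10.7 1.5 0 0 0.075" --pt "85 -40.6 13.8 1.5 0 0 0.075" --pt "85 -39.5 16.8 1.5 0 0 0.075"

```text
t: 2.35
ee_pos: [0.408, -0.219, 0.2014]
tcp_rot: [2.42, 2.002, 0.0]
wrist_force: [1.4, 0.5, 0.1]
gripper_width: 0.995
```

Call:
carry_out --pt "85 -38.0 19.0 1.5 0 0 0.07" --pt "85 0 0 0 0 0 0" --pt "85 0 0 0 0 0 0" --pt "85 0 0 0 0 0 0" --pt "85 0 0 0 0 0 0"

```text
t: 2.85
ee_pos: [0.4192, -0.2568, 0.1998]
tcp_rot: [-2.484, -1.922, -0.0]
wrist_force: [-1.1, 0.1, 0.5]
gripper_width: 0.997
```

```bash
python3 - <<'E'
from h import *
s=status.read_state(); f=eyes.grab_frame("wrist"); cv2.imwrite("pics/w1.png",f["img"])
print(s["ee_pos"])
print("expect",proj(f,(.4436,-.2602,.068),s))
for k in blobs(hsvmask(f["img"],(5,150,100),(16,255,255)),50)[:3]:
    r=cv2.minAreaRect(k); print(r,cv2.contourArea(k),onz(f,r[0],.068,s).round(4))
    b=[onz(f,p,.068,s) for p in cv2.boxPoints(r)]
    for i in range(4):
        d=b[(i+1)%4]-b[i]; print(b[i].round(4),np.linalg.norm(d).round(4),np.degrees(np.arctan2(d[1],d[0])).round(1))
E
python3 plan.py 0.42 -0.26 0.2 -15
```

```text
[ 0.41919317 -0.25676424  0.1998474 ]
expect [275.52671929 184.21785788]
n rows 1 dist 0.0033 turn [ 0.     -0.0001  0.0083]
[-2.9, 1.5, -0.1, 0.0, -0.0, 0.008]
t 2.9 pos [ 0.4193 -0.2568  0.1999] yawy -14.52 tilt 0.0 F [-0.7 -0.4 -0.4] M [ 0.02 -0.03  0.  ] g 0.998 j [-0.55  0.18  1.94  0.    1.02 -0.3 ]
```

View pics/w1.png

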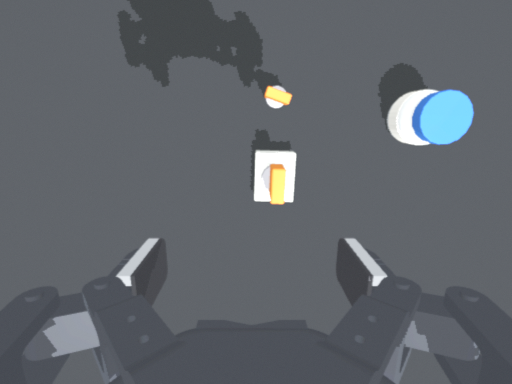

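The wrist view shows the large anchor at (278,184) in its white stand and the small one at (278,95). The mask needs wider hue limits.

Run:
```python
from h import *
s=status.read_state(); f=eyes.grab_frame("wrist"); im=f["img"]
print(im[183,274:284].tolist())
cv2.imwrite("pics/w1c.png",cv2.resize(im[135:215,235:315],None,fx=7,fy=7,interpolation=cv2.INTER_NEAREST))
for k in blobs(hsvmask(im,(3,120,100),(24,255,255)),50)[:3]:
    r=cv2.minAreaRect(k); print(r,cv2.contourArea(k),onz(f,r[0],.068,s).round(4))
    b=[onz(f,p,.068,s) for p in cv2.boxPoints(r)]
    for i in range(4):
        d=b[(i+1)%4]-b[i]; print(b[i].round(4),np.linalg.norm(d).round(4),np.degrees(np.arctan2(d[1],d[0])).round(1))
# stand
for k in blobs(hsvmask(im,(0,0,140),(180,90,255)),200):
    r=cv2.minAreaRect(k)
    if abs(r[0][0]-275)<25 and abs(r[0][1]-177)<25:
        b=[onz(f,p,.022,s) for p in cv2.boxPoints(r)]; print("stand",r,sum(b)/4,[np.linalg.norm(b[i]-b[i-1]).round(4) for i in range(4)],[np.degrees(np.arctan2(*(b[i]-b[i-1])[[1,0]])).round(1) for i in range(4)])
```

```text
[[142, 249, 255], [142, 250, 255], [143, 250, 255], [144, 251, 255], [144, 251, 255], [143, 251, 255], [143, 252, 255], [144, 252, 255], [146, 253, 255], [148, 252, 255]]
((277.0, 181.5), (35.0, 14.0), 90.0) 102.0 [ 0.4458 -0.258   0.068 ]
[ 0.4432 -0.2395  0.068 ] 0.0135 -14.5
[ 0.4562 -0.2429  0.068 ] 0.0351 -102.8
[ 0.4485 -0.2771  0.068 ] 0.014 165.5
[ 0.435  -0.2736  0.068 ] 0.0351 76.5
stand ((273.964599609375, 176.53099060058594), (41.50785446166992, 53.614315032958984), 3.814074993133545) [ 0.44516209 -0.26300854  0.022     ] [np.float64(0.0486), np.float64(0.0621), np.float64(0.0463), np.float64(0.0623)] [np.float64(161.5), np.float64(71.8), np.float64(-18.3), np.float64(-106.0)]
```

View pics/w1c.png

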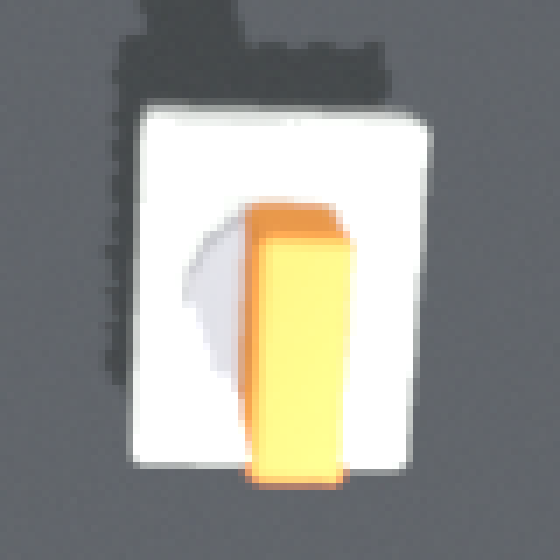

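Run:
```python
from h import *
s=status.read_state(); f=eyes.grab_frame("wrist"); im=f["img"].astype(int)
m=((im[:,:,1]>225)&(im[:,:,0]<200)&(im[:,:,2]>240)).astype(np.uint8)*255
for k in blobs(m,100)[:2]:
    r=cv2.minAreaRect(k); print(r,onz(f,r[0],.068,s).round(4))
    b=[onz(f,p,.068,s) for p in cv2.boxPoints(r)]
    print([np.linalg.norm(b[i]-b[i-1]).round(4) for i in range(4)],[np.degrees(np.arctan2(*(b[i]-b[i-1])[[1,0]])).round(1) for i in range(4)])
L=[onz(f,(235+x/7-.5,135+y/7-.5),.068,s) for x,y in((257,238),(352,238),(345,475),(254,475))]
print(np.round(L,4),np.mean(L,0))
L=[onz(f,(235+x/7-.5,135+y/7-.5),.022,s) for x,y in((143,118),(430,125),(410,470),(133,465))]
print(np.mean(L,0),[np.linalg.norm(L[i]-L[i-1]).round(4) for i in range(4)],[np.degrees(np.arctan2(*(L[i]-L[i-1])[[1,0]])).round(1) for i in range(4)])
```

```text
((277.23895263671875, 185.95993041992188), (13.087149620056152, 32.58647537231445), 3.012787342071533) [ 0.4451 -0.2626  0.068 ]
[np.float64(0.0131), np.float64(0.0329), np.float64(0.0127), np.float64(0.0329)] [np.float64(162.3), np.float64(73.6), np.float64(-17.6), np.float64(-105.7)]
((277.75341796875, 94.65753173828125), (24.110475540161133, 9.36329174041748), 20.556045532226562) [ 0.4649 -0.1799  0.068 ]
[np.float64(0.022), np.float64(0.008), np.float64(0.0218), np.float64(0.0081)] [np.float64(146.0), np.float64(54.5), np.float64(-33.8), np.float64(-124.3)]
[[ 0.4434 -0.2442  0.068 ]
 [ 0.4562 -0.2475  0.068 ]
 [ 0.4476 -0.2806  0.068 ]
 [ 0.435  -0.2774  0.068 ]] [ 0.44556979 -0.26244347  0.068     ]
[ 0.44576565 -0.26324053  0.022     ] [np.float64(0.0575), np.float64(0.0458), np.float64(0.0573), np.float64(0.0462)] [np.float64(74.0), np.float64(-15.9), np.float64(-105.5), np.float64(164.4)]
```

```bash
python3 plan.py 0.4452 -0.2625 0.1 -15.5
```

```text
n rows 3 dist 0.1034 turn [0.0003 0.     0.0168]
[0.4, 8.7, 33.3, 0.0, 0.0, 0.006]
[0.5, 8.7, 33.3, 0.0, 0.0, 0.006]
[0.5, 8.7, 33.3, 0.0, 0.0, 0.006]
t 3.0 pos [ 0.4195 -0.2571  0.2   ] yawy -14.54 tilt 0.02 F [-0.7  1.6 -0.1] M [-0.01  0.04 -0.01] g 0.992 j [-0.55  0.18  1.94  0.    1.02 -0.3 ]
```

Call:
carry_out --pt "60 0.4 8.7 33 0 0 0.006" --pt "60 0.5 8.7 33 0 0 0.006" --pt "60 0.5 8.7 33 0 0 0.005" --pt "60 0 0 0 0 0 0" --pt "60 0 0 0 0 0 0"

```text
t: 3.5
ee_pos: [0.4448, -0.2627, 0.101]
tcp_rot: [-2.5, -1.9, 0.001]
wrist_force: [0.2, 0.1, 0.4]
gripper_width: 0.699
```

```bash
python3 - <<'E'
from h import *
s=status.read_state(); f=eyes.grab_frame("wrist"); cv2.imwrite("pics/w2.png",f["img"])
print(proj(f,(.4452,-.2625,.068),s))
E
python3 plan.py 0.4452 -0.2625 0.038 -15.5
```

```text
[250.88559203 221.70309439]
n rows 2 dist 0.0639 turn [ 0.0005  0.0002 -0.0008]
[0.3, -0.1, 32.0, 0.0, 0.0, -0.0]
[0.3, -0.1, 32.0, 0.0, 0.0, -0.0]
t 3.55 pos [ 0.4453 -0.2632  0.1019] yawy -15.55 tilt 0.03 F [ 0.4 -0.   0.8] M [-0.02 -0.02 -0.03] g 0.705 j [-0.54  0.36  1.97 -0.    0.81 -0.27]
```

View pics/w2.png

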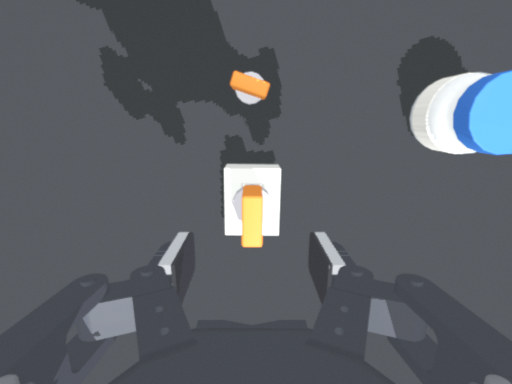

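The grip's top is centred at about (252,221), against a predicted (251,222), so it sits between the jaws. Descending.

Call:
carry_out --pt "60 0.3 0 32 0 0 0" --pt "60 0.3 0 31.5 0 0 0" --pt "60 0 0 0 0 0 0" --pt "5 0 0 0 0 0 0" --pt "5 0 0 0 0 0 0"

```text
t: 4.05
ee_pos: [0.4464, -0.2634, 0.0394]
tcp_rot: [2.5, 1.898, 0.002]
wrist_force: [-0.6, 0.1, -0.0]
gripper_width: 0.369
```

Call:
carry_out --pt "5 0 0 0 0 0 0" --pt "5 0 0 0 0 0 0" --pt "5 0 0 0 0 0 0" --pt "5 0 0 0 0 0 0" --pt "5 0 0 0 0 0 0"

```text
t: 4.55
ee_pos: [0.4462, -0.2633, 0.0392]
tcp_rot: [2.5, 1.898, 0.001]
wrist_force: [-1.8, 1.0, 10.8]
gripper_width: 0.15
```

```bash
python3 - <<'E'
from h import *
s=status.read_state(); f=eyes.grab_frame("wrist"); cv2.imwrite("pics/w3.png",f["img"])
E
python3 plan.py 0.4452 -0.2625 0.12 -15.5
```

```text
n rows 2 dist 0.0809 turn [ 0.0025  0.0007 -0.0015]
[0.2, -0.5, -40.4, 0.001, 0.0, -0.001]
[0.2, -0.5, -40.4, 0.001, 0.0, -0.001]
t 4.6 pos [ 0.4462 -0.2633  0.0391] yawy -15.58 tilt 0.15 F [-1.9  1.2 10.6] M [ 0.2   0.35 -0.03] g 0.156 j [-0.54  0.46  2.   -0.    0.68 -0.26]
```

View pics/w3.png

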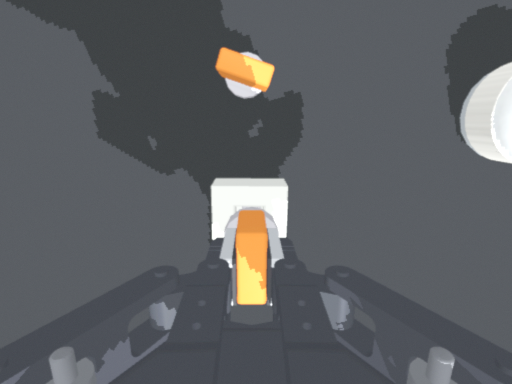

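The jaws are closed on the 14 mm grip at (251,260), with the opening reading about 13.3 mm. Lifting.

Call:
carry_out --pt "5 0 0 -8 0 0 0" --pt "5 0 0 -12 0 0 0" --pt "5 0 0 -30 0 0 0" --pt "5 0 0 -40 0 0 0" --pt "5 0 0 0 0 0 0"

```text
t: 5.1
ee_pos: [0.4482, -0.2644, 0.1329]
tcp_rot: [2.496, 1.895, 0.005]
wrist_force: [0.4, -1.2, -0.6]
gripper_width: 0.155
```

```bash
python3 - <<'E'
from h import *
s=status.read_state(); f=eyes.grab_frame("wrist"); cv2.imwrite("pics/w4.png",f["img"])
E
python3 plan.py 0.4452 -0.2625 0.12 -15.5
```

```text
n rows 1 dist 0.0109 turn [ 0.0059  0.0016 -0.0015]
[0.7, -2.2, 10.7, 0.006, 0.002, -0.001]
t 5.15 pos [ 0.4471 -0.2637  0.1307] yawy -15.59 tilt 0.35 F [-0.1 -0.6 -2.1] M [ 0.    0.01 -0.05] g 0.152 j [-0.54  0.31  1.95  0.    0.87 -0.26]
```

View pics/w4.png

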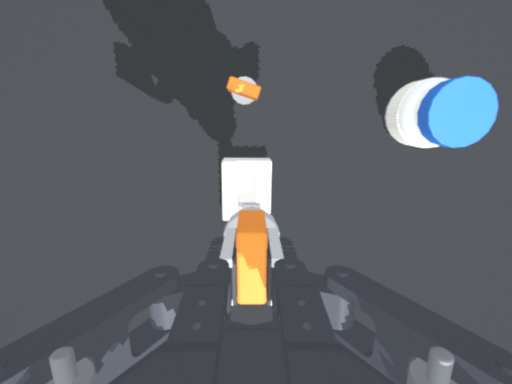

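```bash
python3 plan.py 0.5848 0.018 0.12 -5
```

```text
n rows 7 dist 0.3138 turn [ 0.0058  0.0021 -0.1848]
[44.1, 8.1, 1.5, 0.001, 0.0, -0.026]
[43.8, 9.3, 1.5, 0.001, 0.0, -0.026]
[43.6, 10.4, 1.5, 0.001, 0.0, -0.026]
[43.3, 11.6, 1.5, 0.001, 0.0, -0.026]
[43.0, 12.7, 1.5, 0.001, 0.0, -0.026]
t 5.15 pos [ 0.4471 -0.2637  0.1307] yawy -15.59 tilt 0.35 F [-0.1 -0.6 -2.1] M [ 0.    0.01 -0.05] g 0.152 j [-0.54  0.31  1.95  0.    0.87 -0.26]
```

Call:
carry_out --pt "5 44.1 8.1 1.5 0.001 0 -0.026" --pt "5 43.8 9.3 1.5 0.001 0 -0.026" --pt "5 43.6 10.4 1.5 0.001 0 -0.026" --pt "5 43.3 11.6 1.5 0.001 0 -0.026" --pt "5 43.0 12.7 1.5 0.001 0 -0.026"

```text
t: 5.65
ee_pos: [0.5436, -0.0596, 0.1192]
tcp_rot: [-2.369, -2.056, 0.006]
wrist_force: [0.1, -0.2, -0.5]
gripper_width: 0.151
```

```bash
python3 plan.py 0.5848 0.018 0.11 -5
```

```text
n rows 2 dist 0.0883 turn [-0.0061 -0.0004 -0.0538]
[41.3, 15.0, 4.5, -0.003, -0.0, -0.027]
[40.9, 16.1, 4.5, -0.003, -0.0, -0.027]
t 5.65 pos [ 0.5436 -0.0596  0.1192] yawy -8.08 tilt 0.35 F [ 0.1 -0.2 -0.5] M [ 0.   -0.1   0.05] g 0.151 j [-0.11  0.37  1.89  0.    0.88  0.03]
```

Call:
carry_out --pt "5 41.0 15.0 3 -0.003 0 -0.027" --pt "5 36.0 15.0 3 -0.003 0 -0.027" --pt "5 0 0 0 0 0 0" --pt "5 0 0 0 0 0 0" --pt "5 0 0 0 0 0 0"

```text
t: 6.15
ee_pos: [0.5823, 0.0106, 0.1131]
tcp_rot: [-2.317, -2.121, 0.001]
wrist_force: [-0.4, -0.1, -0.8]
gripper_width: 0.152
```

```bash
python3 - <<'E'
from h import *
s=status.read_state(); f=eyes.grab_frame("wrist"); cv2.imwrite("pics/w5.png",f["img"])
t=eyes.grab_frame("top"); cv2.imwrite("pics/t5.png",cv2.resize(t["img"][150:250,170:330],None,fx=5,fy=5,interpolation=cv2.INTER_CUBIC))
E
python3 plan.py 0.5848 0.018 0.085 -5
```

```text
n rows 1 dist 0.0296 turn [ 0.0003 -0.0002 -0.0021]
[8.0, 1.5, 28.5, 0.0, -0.0, -0.002]
t 6.25 pos [0.5826 0.0102 0.1135] yawy -5.12 tilt 0.02 F [ 0.5 -0.7 -1.4] M [-0.02  0.01  0.03] g 0.153 j [0.01 0.42 1.82 0.   0.89 0.1 ]
```

View pics/w5.png

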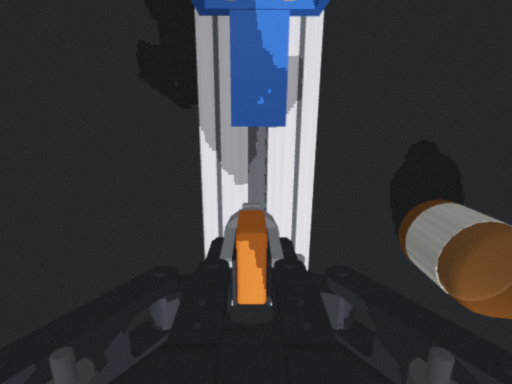

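View pics/t5.png

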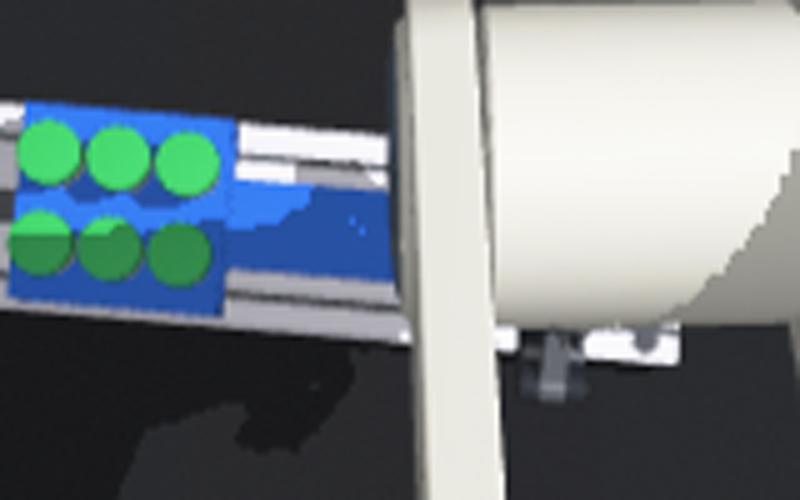

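The wrist view shows the tongue's nose at row about 125, columns 231 to 286, and the slot at columns 248 to 267. I'll measure the centre line from this view.

Run:
```python
from h import *
s=status.read_state(); f=eyes.grab_frame("wrist"); im=f["img"]; g=cv2.cvtColor(im,cv2.COLOR_BGR2GRAY).astype(int)
b=hsvmask(im,(100,100,40),(125,255,255))
def fit(P):
    P=np.array(P); q=np.polyfit(P[:,1],P[:,0],1); r=P[:,0]-np.polyval(q,P[:,1]); return q,np.polyval(q,[0.018,0.05]),r.std(),len(P)
L,R,TL,TR=[],[],[],[]
for v in range(20,120,4):
    u=np.where(b[v,225:295])[0]+225
    TL.append(onz(f,(u[0]-.5,v),.042,s)); TR.append(onz(f,(u[-1]+.5,v),.042,s))
for n,P in(("TL",TL),("TR",TR)): print(n,fit(P))
for v in range(20,235,4):
    w=np.where(g[v,180:335]>90)[0]+180
    if v%20==0: print(v,w[0],w[-1])
    L.append(onz(f,(w[0]-.5,v),.03,s)); R.append(onz(f,(w[-1]+.5,v),.03,s))
for n,P in(("L",L),("R",R)): print(n,fit(P))
for v in (135,150,165,180,195): print(v,g[v,236:282].tolist())
u0=b[100:140,255]; v=np.where(u0)[0].max()+100; print("nose row",v,onz(f,(258,v+.5),.042,s))
```

```text
TL (array([0.0899704 , 0.56706573]), array([0.56868519, 0.57156425]), np.float64(0.00021757419757034797), 25)
TR (array([0.08999613, 0.60648517]), array([0.6081051 , 0.61098497]), np.float64(0.00024232683396196235), 25)
20 194 322
40 195 321
60 196 320
80 197 319
100 198 317
120 199 316
140 199 315
160 200 314
180 201 313
200 202 311
220 202 310
L (array([0.09628436, 0.54078389]), array([0.54251701, 0.54559811]), np.float64(0.0002511384011654938), 54)
R (array([0.09181585, 0.63223768]), array([0.63389036, 0.63682847]), np.float64(0.0002239259777694443), 54)
135 [155, 153, 152, 152, 153, 152, 155, 156, 156, 155, 144, 107, 70, 65, 64, 64, 65, 63, 65, 68, 80, 101, 102, 103, 104, 105, 103, 103, 101, 92, 89, 162, 220, 223, 222, 221, 220, 219, 220, 220, 222, 222, 223, 222, 221, 219]
150 [155, 153, 153, 152, 151, 153, 153, 154, 155, 154, 146, 114, 72, 64, 65, 64, 64, 65, 65, 79, 102, 103, 103, 104, 104, 104, 104, 102, 100, 94, 105, 174, 221, 224, 223, 220, 220, 220, 220, 222, 223, 223, 223, 221, 221, 220]
165 [155, 154, 152, 152, 151, 151, 152, 154, 155, 154, 146, 119, 100, 104, 105, 102, 101, 101, 102, 104, 104, 104, 104, 104, 105, 105, 103, 102, 93, 74, 124, 193, 222, 224, 223, 220, 220, 220, 220, 222, 223, 224, 223, 222, 220, 221]
180 [155, 155, 153, 151, 151, 151, 150, 153, 153, 153, 147, 125, 105, 104, 106, 105, 103, 102, 102, 104, 105, 106, 105, 105, 104, 106, 105, 103, 92, 80, 144, 207, 224, 225, 223, 220, 220, 220, 221, 224, 224, 225, 223, 222, 220, 221]
195 [225, 225, 223, 221, 220, 221, 221, 223, 224, 223, 212, 169, 114, 106, 108, 106, 103, 102, 104, 106, 105, 105, 106, 107, 107, 107, 104, 96, 69, 85, 163, 221, 227, 226, 223, 222, 222, 221, 223, 225, 225, 225, 223, 221, 221, 222]
nose row 126 [0.59333023 0.06890069 0.042     ]
```

Run:
```python
from h import *
s=status.read_state(); f=eyes.grab_frame("wrist"); im=f["img"]; g=cv2.cvtColor(im,cv2.COLOR_BGR2GRAY).astype(float)
A=[];B=[]
for v in range(132,200,3):
    r=g[v]
    l=np.interp(0.5,*( (lambda d:(np.cumsum(d)/d.sum(),np.arange(242,251)))(np.clip(r[242:251]-r[243:252],1e-3,None))))
    q=np.interp(0.5,*( (lambda d:(np.cumsum(d)/d.sum(),np.arange(263,270)))(np.clip(r[264:271]-r[263:270],1e-3,None))))
    A.append(onz(f,(l+.0,v),.03,s));B.append(onz(f,(q+.0,v),.03,s))
A=np.array(A);B=np.array(B);M=(A+B)/2
q=np.polyfit(M[:,1],M[:,0],1); print(q,np.polyval(q,.018),(B-A)[:,0].mean(), 90-np.degrees(np.arctan(q[0])))
R=Ro.from_rotvec(s["tcp_rot"]).as_matrix()
# slot line offset in tool y
for p in M[[0,-1]]: print("tool coords",(R.T@(p-s["ee_pos"])).round(4))
# grip bar columns
m=hsvmask(im,(3,120,60),(30,255,255))
for v in (215,230,250,270,290,300):
    u=np.where(m[v,225:280])[0]+225; print(v,u[0],u[-1],(u[0]+u[-1])/2)
# predicted centre of tool axis at grip top (18.7+~10 behind TCP) 
H=np.array(f["hand_eye"])
for p in ((0.018,0,-.029),(-.018,0,-.029),(0.018,0,0.0)):
    c=H[:3,:3].T@(np.array(p)-H[:3,3]); print(p,f["fx"]*c[0]/c[2]+f["cx"],f["fy"]*c[1]/c[2]+f["cy"])
```

```text
[0.09451522 0.58560024] 0.587301511829381 0.01546521543503959 84.60071608081577
tool coords [0.055  0.0039 0.0836]
tool coords [0.0021 0.0037 0.0836]
215 239 264 251.5
230 236 266 251.0
250 236 266 251.0
270 236 266 251.0
290 237 266 251.5
300 237 266 251.5
(0.018, 0, -0.029) 250.13045581012545 233.37370631582274
(-0.018, 0, -0.029) 250.18219841225573 306.6886973747316
(0.018, 0, 0.0) 250.3180421774231 211.77090746423417
```

The slot centre lies 3.5 to 4 mm towards +tool y. The wrist and grip offsets agree, and the slot measures 15.5 mm against 16. The top camera reads about 3 mm lower in x for both the anchor and the rail. I'll correct and lower.

Call:
carry_out --pt "5 0 3.5 10 0 0 0" --pt "5 0 0 15 0 0 0" --pt "5 0 0 13 0 0 0" --pt "5 0 0 0 0 0 0" --pt "5 0 0 0 0 0 0"

```text
t: 6.85
ee_pos: [0.5863, 0.0109, 0.0747]
tcp_rot: [-2.316, -2.121, 0.0]
wrist_force: [0.3, -0.0, -0.8]
gripper_width: 0.147
```

```bash
python3 - <<'E'
from h import *
s=status.read_state(); f=eyes.grab_frame("wrist"); cv2.imwrite("pics/w6.png",f["img"])
im=f["img"]; g=cv2.cvtColor(im,cv2.COLOR_BGR2GRAY).astype(int)
R=Ro.from_rotvec(s["tcp_rot"]).as_matrix()
for v in (100,110,120,130,140,150): print(v,g[v,225:290].tolist())
def ty(u,v): return (R.T@(onz(f,(u,v),.03,s)-s["ee_pos"])).round(4)
print([ty(251,v) for v in (110,150)],[ty(252,v) for v in (110,150)])
E
python3 plan.py 0.5883 0.0102 0.06 -5.2
```

```text
100 [77, 75, 75, 79, 77, 75, 75, 78, 76, 77, 77, 76, 76, 76, 77, 76, 78, 76, 77, 76, 76, 77, 77, 78, 77, 77, 76, 77, 76, 77, 77, 76, 76, 76, 75, 75, 75, 79, 75, 76, 77, 78, 77, 78, 77, 76, 77, 77, 76, 77, 77, 77, 76, 76, 78, 77, 76, 77, 75, 76, 76, 78, 99, 135, 156]
110 [75, 76, 74, 75, 76, 75, 75, 75, 76, 75, 77, 77, 76, 75, 75, 77, 77, 76, 78, 78, 74, 77, 78, 76, 75, 76, 77, 76, 76, 78, 77, 77, 77, 75, 75, 75, 75, 76, 77, 75, 77, 76, 77, 75, 77, 75, 76, 75, 76, 75, 76, 75, 75, 76, 76, 75, 76, 73, 75, 76, 74, 81, 110, 148, 156]
120 [75, 75, 74, 76, 75, 75, 74, 74, 75, 75, 76, 76, 76, 76, 74, 74, 76, 75, 74, 75, 76, 76, 76, 77, 75, 75, 75, 75, 76, 75, 75, 77, 73, 75, 76, 74, 76, 76, 75, 75, 74, 74, 74, 75, 74, 74, 75, 76, 76, 76, 75, 75, 74, 76, 77, 75, 75, 74, 74, 75, 77, 86, 121, 154, 157]
130 [155, 154, 153, 152, 151, 151, 150, 150, 150, 150, 150, 152, 152, 152, 152, 142, 112, 72, 65, 67, 65, 66, 66, 65, 64, 64, 65, 65, 65, 63, 66, 66, 67, 68, 66, 65, 66, 65, 65, 70, 100, 139, 151, 152, 151, 150, 148, 149, 149, 148, 150, 150, 151, 150, 151, 150, 149, 149, 149, 149, 150, 152, 156, 
[... 279 characters left out ...]
2, 151, 151, 153, 155, 158, 156, 157]
150 [156, 156, 155, 155, 154, 152, 152, 152, 153, 153, 152, 154, 154, 153, 153, 146, 119, 73, 64, 64, 64, 65, 64, 64, 63, 63, 66, 64, 65, 63, 63, 65, 66, 66, 65, 64, 64, 63, 63, 79, 114, 151, 155, 154, 153, 153, 152, 151, 151, 153, 153, 154, 154, 154, 153, 153, 152, 151, 151, 152, 154, 156, 156, 155, 157]
[array([0.0702, 0.0003, 0.0447]), array([0.0453, 0.0003, 0.0447])] [array([0.0702, 0.001 , 0.0447]), array([0.0453, 0.001 , 0.0447])]
n rows 1 dist 0.0154 turn [ 0.0004 -0.0004  0.0028]
[-0.6, 1.6, 15.3, 0.0, -0.0, 0.003]
t 6.9 pos [0.5868 0.0109 0.0753] yawy -5.04 tilt 0.03 F [ 0.3  0.4 -0.2] M [0.   0.02 0.04] g 0.155 j [0.02 0.48 1.84 0.   0.82 0.1 ]
```

View pics/w6.png

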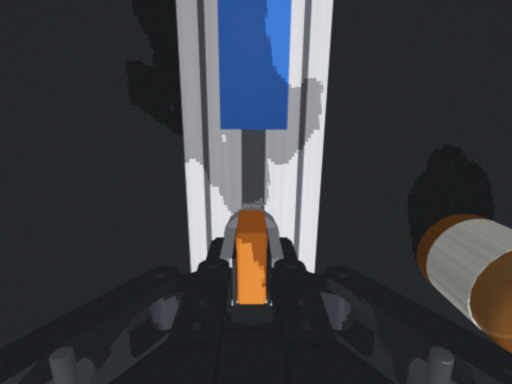

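Call:
carry_out --pt "5 0 1.2 3 0 0 0.002" --pt "5 0 0 4 0 0 0" --pt "5 0 0 3 0 0 0" --pt "5 0 0 3 0 0 0" --pt "5 0 0 2 0 0 0"

```text
t: 7.4
ee_pos: [0.588, 0.0108, 0.0603]
tcp_rot: [2.319, 2.119, 0.001]
wrist_force: [0.3, 0.4, 0.0]
gripper_width: 0.151
```

```bash
python3 plan.py 0.5883 0.0102 0.057 -5.2
```

```text
n rows 1 dist 0.0034 turn [ 0.0008 -0.0004  0.0009]
[-0.6, 0.4, 3.3, 0.001, -0.0, 0.001]
t 7.4 pos [0.588  0.0108 0.0603] yawy -5.15 tilt 0.05 F [0.3 0.4 0. ] M [-0.   -0.01 -0.04] g 0.151 j [0.02 0.51 1.84 0.   0.79 0.11]
```

No side force with the foot at about 25 mm, so it is inside the mouth. I'll go down to the strip.

Call:
carry_out --pt "5 0 0 2 0 0 0" --pt "5 0 0 1.5 0 0 0" --pt "5 0 0 1 0 0 0" --pt "5 0 0 0 0 0 0" --pt "5 0 0 0 0 0 0"

```text
t: 7.9
ee_pos: [0.5881, 0.0108, 0.0562]
tcp_rot: [2.319, 2.119, 0.002]
wrist_force: [-1.9, -0.2, 0.4]
gripper_width: 0.155
```

```bash
python3 plan.py 0.5883 0.0102 0.057 -5.2
```

```text
n rows 1 dist 0.001 turn [ 0.0011 -0.0004  0.0008]
[-0.6, 0.3, -0.8, 0.001, -0.0, 0.001]
t 7.9 pos [0.5881 0.0108 0.0562] yawy -5.15 tilt 0.07 F [-1.9 -0.2  0.4] M [-0.02  0.14 -0.01] g 0.155 j [0.02 0.51 1.84 0.   0.79 0.11]
```

Call:
carry_out --pt "5 0 -0.7 0 0 0 0" --pt "5 0 0 0.5 0 0 0" --pt "5 0 0 0.5 0 0 0" --pt "5 0 0 0 0 0 0" --pt "5 0 0 0 0 0 0"

```text
t: 8.4
ee_pos: [0.5875, 0.0108, 0.0553]
tcp_rot: [2.319, 2.119, 0.002]
wrist_force: [-0.6, -0.2, 3.0]
gripper_width: 0.152
```

```bash
python3 plan.py 0.5883 0.0102 0.057 -5.2
python3 - <<'E'
from h import *
f=eyes.grab_frame("scene"); cv2.imwrite("pics/s7.png",cv2.resize(f["img"][90:240,180:380],None,fx=4,fy=4,interpolation=cv2.INTER_CUBIC))
E
```

```text
n rows 1 dist 0.002 turn [ 0.0014 -0.0004  0.0007]
[-0.6, 0.8, -1.7, 0.001, -0.0, 0.001]
t 8.4 pos [0.5875 0.0108 0.0553] yawy -5.16 tilt 0.08 F [-0.6 -0.2  3. ] M [-0.07  0.08  0.03] g 0.152 j [0.02 0.51 1.84 0.   0.78 0.11]
```

View pics/s7.png

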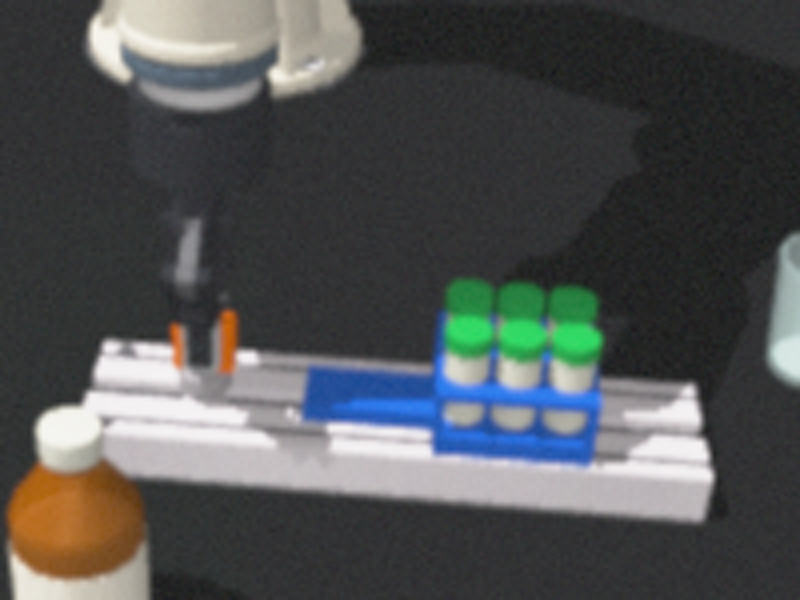

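The foot rests on the strip (Fz 3 N at TCP z 0.0553), and the scene view shows the anchor standing in the slot. Now I slide towards the rack, with a free gap of about 42 mm.

Call:
carry_out --pt "5 3 0 -0.5 0 0 0" --pt "5 8 0 0 0 0 0" --pt "5 10 0 0 0 0 0" --pt "5 10 0 0 0 0 0" --pt "5 5 0 0 0 0 0"

```text
t: 8.95
ee_pos: [0.5907, 0.048, 0.0556]
tcp_rot: [2.318, 2.12, 0.002]
wrist_force: [-0.7, -3.1, 3.3]
gripper_width: 0.155
```

```bash
python3 plan.py 0.5913 0.0522 0.0553 -5.2
```

```text
n rows 1 dist 0.0042 turn [ 0.0011 -0.0005  0.0017]
[4.2, 0.2, 0.3, 0.001, -0.001, 0.002]
t 8.95 pos [0.5907 0.048  0.0556] yawy -5.1 tilt 0.07 F [-0.7 -3.1  3.3] M [-0.52 -0.01 -0.02] g 0.155 j [0.08 0.52 1.83 0.   0.79 0.17]
```

Call:
carry_out --pt "5 1 0 0 0 0 0" --pt "5 1 0 0 0 0 0" --pt "5 1 0 0 0 0 0" --pt "5 1 0 0 0 0 0" --pt "5 1 0 0 0 0 0"

```text
t: 9.45
ee_pos: [0.591, 0.0515, 0.0556]
tcp_rot: [2.319, 2.119, 0.001]
wrist_force: [-1.6, -2.9, 3.4]
gripper_width: 0.152
```

```bash
python3 plan.py 0.5913 0.0522 0.0553 -5.2;python3 - <<'E'
from h import *
s=status.read_state();f=eyes.grab_frame("wrist"); cv2.imwrite("pics/w8.png",f["img"])
f=eyes.grab_frame("scene"); cv2.imwrite("pics/s8.png",cv2.resize(f["img"][90:240,180:380],None,fx=4,fy=4,interpolation=cv2.INTER_CUBIC))
E
```

```text
n rows 1 dist 0.0008 turn [ 0.0009 -0.0004  0.0004]
[0.7, 0.2, 0.3, 0.001, -0.0, 0.0]
t 9.45 pos [0.591  0.0515 0.0556] yawy -5.18 tilt 0.06 F [-1.6 -2.9  3.4] M [-0.5   0.09 -0.02] g 0.152 j [0.08 0.52 1.83 0.   0.79 0.17]
```

View pics/w8.png

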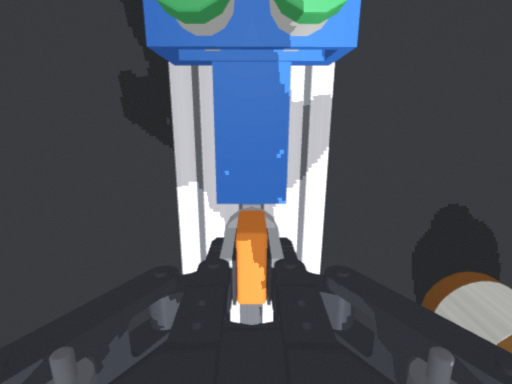

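View pics/s8.png

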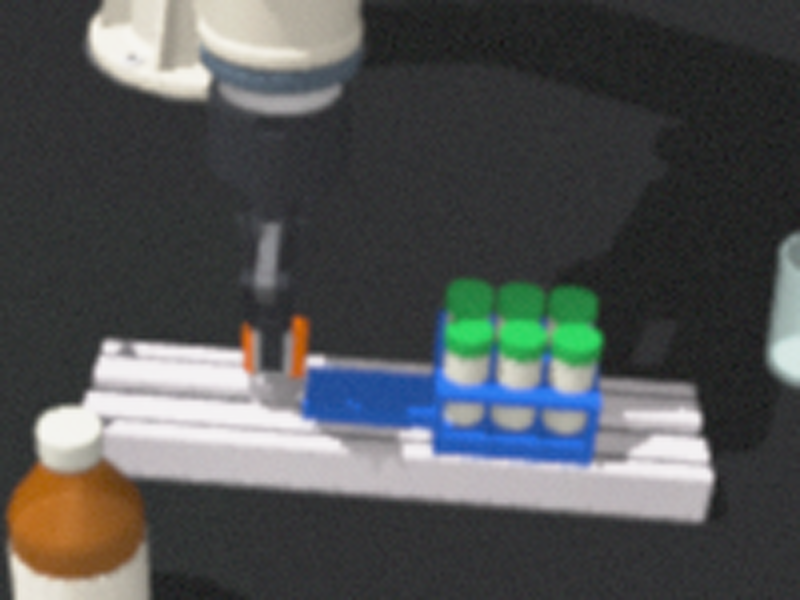

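The anchor has just reached the nose and the rack has not moved. The first 15 mm of rack travel is free, so I push 12 mm briskly and then creep.

Call:
carry_out --pt "5 2 -0.5 0 0 0 0" --pt "5 3 0 0 0 0 0" --pt "5 3 0 0 0 0 0" --pt "5 3 0 0 0 0 0" --pt "5 1 0 0 0 0 0"

```text
t: 10.05
ee_pos: [0.5917, 0.0637, 0.0557]
tcp_rot: [2.318, 2.119, 0.001]
wrist_force: [-0.0, -5.9, 3.3]
gripper_width: 0.155
```

```bash
python3 plan.py 0.5913 0.0522 0.0553 -5.2
```

```text
n rows 1 dist 0.0115 turn [0.0012 0.     0.0011]
[-11.5, 0.6, 0.4, 0.001, 0.0, 0.001]
t 10.05 pos [0.5917 0.0637 0.0557] yawy -5.14 tilt 0.07 F [-0.  -5.9  3.3] M [-0.99 -0.01 -0.02] g 0.155 j [ 0.1   0.52  1.83 -0.    0.79  0.19]
```

Call:
carry_out --pt "5 1 0 0 0 0 0" --pt "5 1 0 0 0 0 0" --pt "5 1 0 0 0 0 0" --pt "5 1 0 0 0 0 0" --pt "5 1 0 0 0 0 0"

```text
t: 10.55
ee_pos: [0.5921, 0.0684, 0.0557]
tcp_rot: [2.318, 2.119, 0.001]
wrist_force: [-0.2, -5.0, 3.3]
gripper_width: 0.153
```

```bash
python3 plan.py 0.5913 0.0522 0.0553 -5.2
```

```text
n rows 1 dist 0.0163 turn [0.0011 0.     0.0009]
[-16.2, 0.6, 0.4, 0.001, 0.0, 0.001]
t 10.55 pos [0.5921 0.0684 0.0557] yawy -5.15 tilt 0.07 F [-0.2 -5.   3.3] M [-1.08 -0.06 -0.02] g 0.153 j [ 0.11  0.52  1.82 -0.    0.79  0.2 ]
```

Call:
carry_out --pt "5 1 0 0 0 0 0" --pt "5 1 0 0 0 0 0" --pt "5 1 0 0 0 0 0" --pt "5 1 0 0 0 0 0" --pt "5 1 0 0 0 0 0"

```text
t: 11.05
ee_pos: [0.5926, 0.0734, 0.0557]
tcp_rot: [2.318, 2.119, 0.001]
wrist_force: [0.1, -5.9, 3.5]
gripper_width: 0.152
```

Call:
carry_out --pt "5 1 0 0 0 0 0" --pt "5 1 0 0 0 0 0" --pt "5 1 0 0 0 0 0" --pt "5 1 0 0 0 0 0" --pt "5 0.5 0 0 0 0 0"

```text
t: 11.55
ee_pos: [0.593, 0.0779, 0.0557]
tcp_rot: [2.318, 2.119, 0.001]
wrist_force: [0.6, -4.4, 4.0]
gripper_width: 0.154
```

Call:
carry_out --pt "5 1 0 0 0 0 0" --pt "5 1 0 0 0 0 0" --pt "5 1 0 0 0 0 0" --pt "5 1 0 0 0 0 0" --pt "5 1 0 0 0 0 0"

```text
t: 12.05
ee_pos: [0.5934, 0.0829, 0.0557]
tcp_rot: [2.318, 2.119, 0.001]
wrist_force: [0.9, -4.8, 3.6]
gripper_width: 0.152
```

Call:
carry_out --pt "5 1 0 0 0 0 0" --pt "5 1 0 0 0 0 0" --pt "5 1 0 0 0 0 0" --pt "5 1 0 0 0 0 0" --pt "5 1 0 0 0 0 0"

```text
t: 12.55
ee_pos: [0.5939, 0.0879, 0.0557]
tcp_rot: [2.318, 2.119, 0.001]
wrist_force: [0.9, -4.7, 2.8]
gripper_width: 0.15
```

Call:
carry_out --pt "5 1 0 0 0 0 0" --pt "5 1 0 0 0 0 0" --pt "5 1 0 0 0 0 0" --pt "5 1 0 0 0 0 0" --pt "5 1 0 0 0 0 0"

```text
t: 13.05
ee_pos: [0.5944, 0.0928, 0.0557]
tcp_rot: [2.318, 2.119, 0.001]
wrist_force: [-0.1, -5.6, 3.1]
gripper_width: 0.154
```

Call:
carry_out --pt "5 1 0 0 0 0 0" --pt "5 1 0 0 0 0 0" --pt "5 1 0 0 0 0 0" --pt "5 1 0 0 0 0 0" --pt "5 1 0 0 0 0 0"

```text
t: 13.55
ee_pos: [0.5947, 0.0966, 0.0557]
tcp_rot: [2.317, 2.119, -0.001]
wrist_force: [0.7, -12.8, 6.0]
gripper_width: 0.151
```

The force jumped from about 5 to 12.8 N, so the rack has met the buffer. Settling and reading.

Call:
carry_out --pt "5 0 0 0 0 0 0" --pt "5 0 0 0 0 0 0" --pt "5 0 0 0 0 0 0" --pt "5 0 0 0 0 0 0" --pt "5 0 0 0 0 0 0"

```text
t: 14.05
ee_pos: [0.5947, 0.0967, 0.0557]
tcp_rot: [2.317, 2.119, -0.001]
wrist_force: [-0.4, -11.3, 5.0]
gripper_width: 0.154
```

```bash
python3 plan.py 0.5949 0.0990 0.0555 -5.2;python3 - <<'E'
from h import *
s=status.read_state();f=eyes.grab_frame("wrist"); cv2.imwrite("pics/w9.png",f["img"])
E
```

```text
n rows 1 dist 0.0023 turn [0.001  0.0015 0.0013]
[2.3, -0.0, 0.2, 0.001, 0.002, 0.001]
t 14.05 pos [0.5947 0.0967 0.0557] yawy -5.13 tilt 0.11 F [ -0.4 -11.3   5. ] M [-2.14 -0.08  0.  ] g 0.154 j [ 0.16  0.53  1.81 -0.    0.8   0.25]
```

View pics/w9.png

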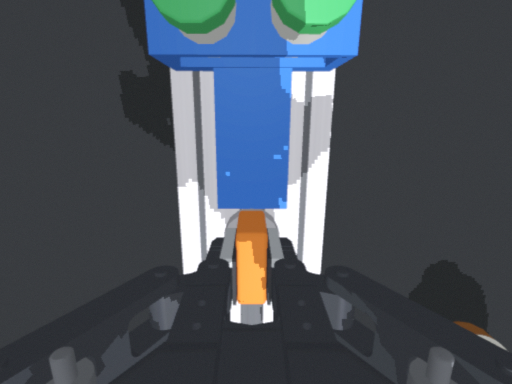

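Contact at collar and nose is visible (nose edge at row 207). At most 4 mm compressed so far, most likely about 1 mm. Pushing about 4 mm more keeps it between 4 and 8 mm, short of the 11.5 mm limit.

Call:
carry_out --pt "5 1 0 0 0 0 0" --pt "5 1 0 0 0 0 0" --pt "5 1 0 0 0 0 0" --pt "5 1 0 0 0 0 0" --pt "5 0 0 0 0 0 0"

```text
t: 14.6
ee_pos: [0.595, 0.1003, 0.0557]
tcp_rot: [2.317, 2.119, -0.001]
wrist_force: [1.1, -13.4, 4.7]
gripper_width: 0.152
```

```bash
python3 plan.py 0.5949 0.0990 0.0555 -5.2
```

```text
n rows 1 dist 0.0013 turn [0.0009 0.0021 0.0015]
[-1.3, -0.0, 0.2, 0.001, 0.002, 0.002]
t 14.6 pos [0.595  0.1003 0.0557] yawy -5.11 tilt 0.13 F [  1.1 -13.4   4.7] M [-2.51 -0.09 -0.06] g 0.152 j [ 0.17  0.53  1.81 -0.    0.8   0.26]
```

Moving 3.6 mm added 2 N, which matches the 0.5 N/mm spring rate. The buffer is now compressed about 4 to 7 mm. Pressing down.

Call:
carry_out --pt "5 0 0 2 0 0 0" --pt "5 0 0 2 0 0 0" --pt "5 0 0 2 0 0 0" --pt "5 0 0 2 0 0 0" --pt "5 0 0 1 0 0 0"

```text
t: 15.1
ee_pos: [0.5952, 0.1003, 0.0477]
tcp_rot: [2.317, 2.119, -0.001]
wrist_force: [-3.5, -14.6, 19.4]
gripper_width: 0.152
```

```bash
python3 plan.py 0.5949 0.0990 0.0465 -5.2
```

```text
n rows 1 dist 0.0018 turn [0.0011 0.002  0.0015]
[-1.3, -0.1, 1.2, 0.001, 0.002, 0.001]
t 15.1 pos [0.5952 0.1003 0.0477] yawy -5.12 tilt 0.13 F [ -3.5 -14.6  19.4] M [-2.61  0.79  0.03] g 0.152 j [ 0.17  0.54  1.81 -0.    0.79  0.26]
```

Call:
carry_out --pt "5 0 -0.5 0.5 0 0 0" --pt "5 0 0 0.7 0 0 0" --pt "5 0 0 0.5 0 0 0" --pt "5 0 0 0 0 0 0" --pt "5 0 0 0 0 0 0"

```text
t: 15.6
ee_pos: [0.5951, 0.1003, 0.0472]
tcp_rot: [2.316, 2.118, 0.0]
wrist_force: [-6.1, -15.6, 26.8]
gripper_width: 0.154
```

```bash
python3 plan.py 0.5949 0.0990 0.0465 -5.2;python3 - <<'E'
from h import *
s=status.read_state();f=eyes.grab_frame("scene"); cv2.imwrite("pics/s10.png",cv2.resize(f["img"][120:220,230:350],None,fx=6,fy=6,interpolation=cv2.INTER_CUBIC))
E
```

```text
n rows 1 dist 0.0014 turn [0.0021 0.0019 0.0015]
[-1.3, -0.1, 0.7, 0.002, 0.002, 0.002]
t 15.6 pos [0.5951 0.1003 0.0472] yawy -5.11 tilt 0.16 F [ -6.1 -15.6  26.8] M [-2.74  1.05 -0.05] g 0.154 j [ 0.17  0.54  1.81 -0.    0.79  0.26]
```

View pics/s10.png

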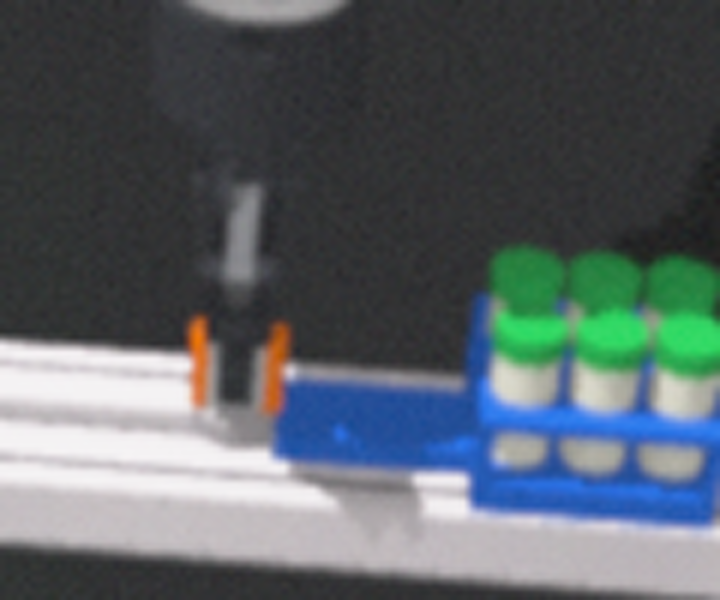

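The force rose 7 N over 0.5 mm, so the collar is down on the rail. That gives a TCP-to-origin offset of 35 mm, matching the grasp. I'll ease up 1 mm and then start the quarter turn; the foot clears the lips with 4 mm to spare.

Call:
carry_out --pt "5 0 0 -1 0 0 0" --pt "5 0 0 0 0 0 -0.07" --pt "5 0 0 0 0 0 -0.1" --pt "5 0 0 0 0 0 -0.1" --pt "5 0 0 0 0 0 -0.1"

```text
t: 16.15
ee_pos: [0.5982, 0.101, 0.0477]
tcp_rot: [1.88, 2.508, 0.007]
wrist_force: [7.3, -11.9, 10.0]
gripper_width: 0.152
```

```bash
python3 plan.py 0.5949 0.1003 0.0475 84.8
```

```text
n rows 9 dist 0.0033 turn [ 0.0048  0.007  -1.1956]
[0.0, -0.4, 0.0, 0.001, 0.001, -0.133]
[0.1, -0.4, 0.0, 0.001, 0.001, -0.133]
[0.1, -0.3, 0.0, 0.001, 0.001, -0.133]
[0.2, -0.3, 0.0, 0.001, 0.001, -0.133]
[0.2, -0.3, 0.0, 0.001, 0.001, -0.133]
t 16.15 pos [0.5982 0.101  0.0477] yawy 16.3 tilt 0.46 F [  7.3 -11.9  10. ] M [-2.25 -1.29 -0.21] g 0.152 j [ 0.17  0.54  1.81 -0.    0.78 -0.12]
```

The turn is under way. Friction of the collar against the nose pushes the tool sideways about 3 mm, within the neck's play, so I'll trim it while turning.

Call:
carry_out --pt "5 0.2 -0.7 0 0 0 -0.13" --pt "5 0.2 -0.6 0 0 0 -0.13" --pt "5 0.3 -0.5 0 0 0 -0.13" --pt "5 0 0 0 0 0 -0.13" --pt "5 0 0 0 0 0 -0.13"

```text
t: 16.65
ee_pos: [0.5967, 0.1013, 0.048]
tcp_rot: [0.979, 2.976, 0.004]
wrist_force: [7.2, -9.9, 11.6]
gripper_width: 0.151
```

```bash
python3 plan.py 0.5949 0.1003 0.0475 84.8
```

```text
n rows 4 dist 0.0022 turn [ 0.0032  0.0086 -0.5445]
[0.2, -0.5, 0.1, 0.001, 0.002, -0.136]
[0.3, -0.4, 0.1, 0.001, 0.002, -0.136]
[0.3, -0.4, 0.1, 0.001, 0.002, -0.136]
[0.4, -0.3, 0.1, 0.001, 0.002, -0.136]
t 16.65 pos [0.5967 0.1013 0.048 ] yawy 53.6 tilt 0.52 F [ 7.2 -9.9 11.6] M [-1.88 -1.31 -0.17] g 0.151 j [ 0.17  0.54  1.81 -0.    0.78 -0.77]
```

Call:
carry_out --pt "5 0.3 -0.4 0 0 0 -0.135" --pt "5 0.3 -0.4 0 0 0 -0.135" --pt "5 0 0 0 0 0 -0.135" --pt "5 0 0 0 0 0 -0.135" --pt "5 0 0 0 0 0 0"

```text
t: 17.15
ee_pos: [0.5948, 0.1016, 0.0477]
tcp_rot: [0.15, 3.131, 0.001]
wrist_force: [4.3, -7.3, 12.7]
gripper_width: 0.151
```

```bash
python3 plan.py 0.5949 0.1003 0.0475 84.8;python3 - <<'E'
from h import *
s=status.read_state();f=eyes.grab_frame("scene"); cv2.imwrite("pics/s11.png",cv2.resize(f["img"][120:220,230:350],None,fx=6,fy=6,interpolation=cv2.INTER_CUBIC))
f=eyes.grab_frame("wrist"); cv2.imwrite("pics/w11.png",f["img"])
E
```

```text
n rows 1 dist 0.0013 turn [ 0.0012  0.007  -0.0052]
[-0.2, -1.2, 0.2, 0.001, 0.007, -0.005]
t 17.15 pos [0.5948 0.1016 0.0477] yawy 84.5 tilt 0.41 F [ 4.3 -7.3 12.7] M [-1.27 -0.76  0.05] g 0.151 j [ 0.17  0.54  1.81 -0.    0.78 -1.31]
```

View pics/s11.png

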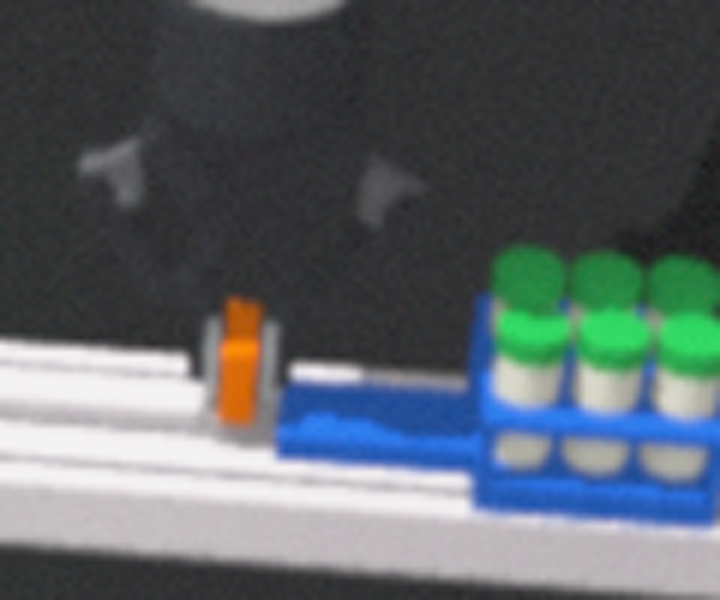

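View pics/w11.png

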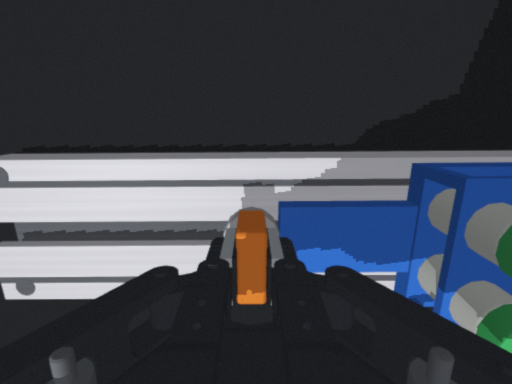

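Turned: the bar lies across the rail, and the collar touches the nose at wrist columns 277 to 280. Now I let it rise about 4 mm so the foot bears on the lips.

Call:
carry_out --pt "5 0 0 -1 0 0 0" --pt "5 0 0 -1.5 0 0 0" --pt "5 0 0 -1 0 0 0" --pt "5 0 0 -0.5 0 0 0" --pt "5 0 0 0 0 0 0"

```text
t: 17.75
ee_pos: [0.5943, 0.1015, 0.051]
tcp_rot: [0.158, 3.132, 0.001]
wrist_force: [5.4, -6.6, 4.7]
gripper_width: 0.155
```

```bash
python3 plan.py 0.5949 0.1003 0.0475 84.8
```

```text
n rows 1 dist 0.0037 turn [ 0.0009  0.0061 -0.0098]
[-0.7, -1.1, 3.5, 0.001, 0.006, -0.01]
t 17.75 pos [0.5943 0.1015 0.051 ] yawy 84.24 tilt 0.35 F [ 5.4 -6.6  4.7] M [-1.17 -1.07 -0.01] g 0.155 j [ 0.17  0.54  1.81 -0.    0.79 -1.3 ]
```

Call:
carry_out --pt "5 -0.8 0 -0.6 0 0 0" --pt "5 0 0 0 0 0 0" --pt "5 0 0 0 0 0 0" --pt "5 0 0 0 0 0 0" --pt "5 0 0 0 0 0 0"

```text
t: 18.25
ee_pos: [0.5943, 0.1015, 0.0512]
tcp_rot: [0.158, 3.133, 0.001]
wrist_force: [4.3, -5.0, 3.6]
gripper_width: 0.151
```

```bash
python3 plan.py 0.5949 0.1003 0.0475 84.8
```

```text
n rows 1 dist 0.0039 turn [ 0.0007  0.0046 -0.0099]
[-0.7, -1.1, 3.7, 0.001, 0.005, -0.01]
t 18.25 pos [0.5943 0.1015 0.0512] yawy 84.23 tilt 0.27 F [ 4.3 -5.   3.6] M [-1.04 -0.83  0.01] g 0.151 j [ 0.17  0.54  1.81 -0.    0.79 -1.3 ]
```

The lips now carry it, since forces drop while the position holds. Opening the jaws.

Call:
carry_out --pt "20 0 0 0 0 0 0" --pt "25 0 0 0 0 0 0" --pt "30 0 0 0 0 0 0" --pt "45 0 0 0 0 0 0" --pt "45 0 0 0 0 0 0"

```text
t: 18.75
ee_pos: [0.5923, 0.1017, 0.0504]
tcp_rot: [0.158, 3.137, 0.001]
wrist_force: [0.2, -0.6, 0.5]
gripper_width: 0.528
```

```bash
python3 plan.py 0.5943 0.1015 0.2 84.8;python3 - <<'E'
from h import *
s=status.read_state();f=eyes.grab_frame("scene"); cv2.imwrite("pics/s12.png",cv2.resize(f["img"][120:220,230:350],None,fx=6,fy=6,interpolation=cv2.INTER_CUBIC))
f=eyes.grab_frame("wrist"); cv2.imwrite("pics/w12.png",f["img"])
E
```

```text
n rows 4 dist 0.1496 turn [ 0.0005  0.0007 -0.01  ]
[-0.5, 0.0, -37.4, 0.0, 0.0, -0.003]
[-0.5, 0.0, -37.4, 0.0, 0.0, -0.003]
[-0.5, -0.0, -37.4, 0.0, 0.0, -0.003]
[-0.5, -0.0, -37.4, 0.0, 0.0, -0.003]
t 18.75 pos [0.5923 0.1017 0.0504] yawy 84.23 tilt 0.05 F [ 0.2 -0.6  0.5] M [0.02 0.02 0.05] g 0.528 j [ 0.17  0.54  1.81  0.    0.79 -1.3 ]
```

View pics/w12.png

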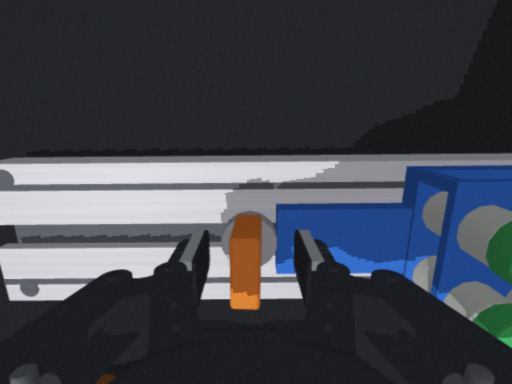

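View pics/s12.png

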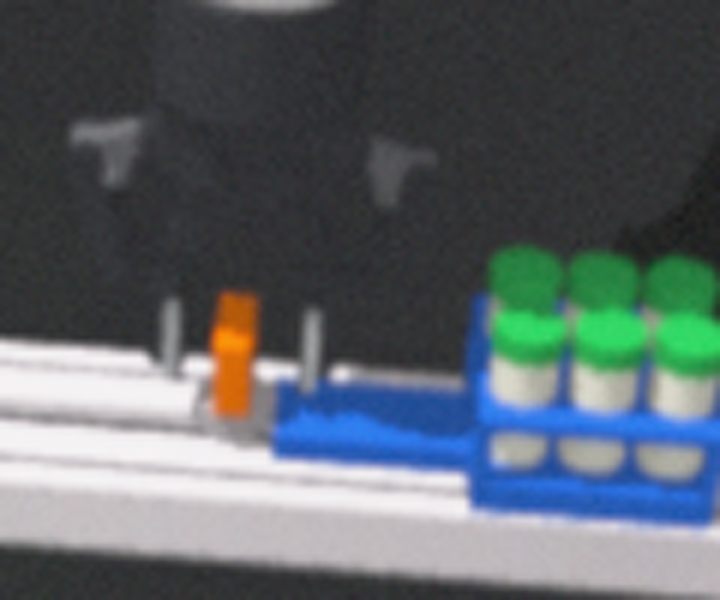

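Released: the bar stands between the open jaws at (246,262) and the collar is touching the nose. Retreating straight up.

Call:
carry_out --pt "50 0 0 -10 0 0 0" --pt "50 0 0 -25 0 0 0" --pt "50 0 0 -35 0 0 0" --pt "50 0 0 -35 0 0 0" --pt "50 0 0 -25 0 0 0"

```text
t: 19.35
ee_pos: [0.5931, 0.1017, 0.1837]
tcp_rot: [0.158, 3.134, 0.002]
wrist_force: [0.3, -0.3, 0.2]
gripper_width: 0.588
```

Call:
carry_out --pt "50 -20 0 0 0 0 0" --pt "50 0 0 0 0 0 0" --pt "50 0 0 0 0 0 0" --pt "50 0 0 0 0 0 0" --pt "50 0 0 0 0 0 0"

```text
t: 19.85
ee_pos: [0.6113, 0.0995, 0.18]
tcp_rot: [-0.158, -3.137, -0.0]
wrist_force: [-0.9, -0.5, -0.4]
gripper_width: 0.586
```

Run:
```python
from h import *
s=status.read_state();f=eyes.grab_frame("scene"); cv2.imwrite("pics/s13.png",cv2.resize(f["img"][120:220,230:350],None,fx=6,fy=6,interpolation=cv2.INTER_CUBIC))
w=eyes.grab_frame("wrist"); cv2.imwrite("pics/w13.png",w["img"]); print(s["t"],s["ee_pos"])
```

```text
19.85 [0.61133258 0.0995443  0.1799645 ]
```

View pics/w13.png

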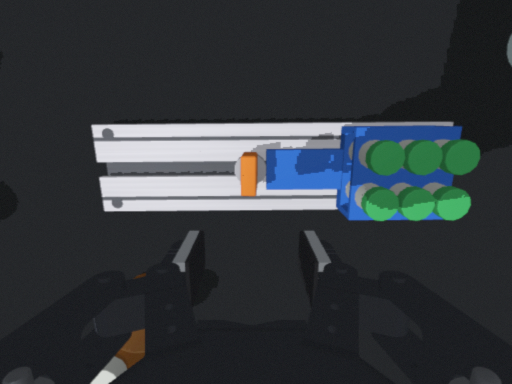

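View pics/s13.png

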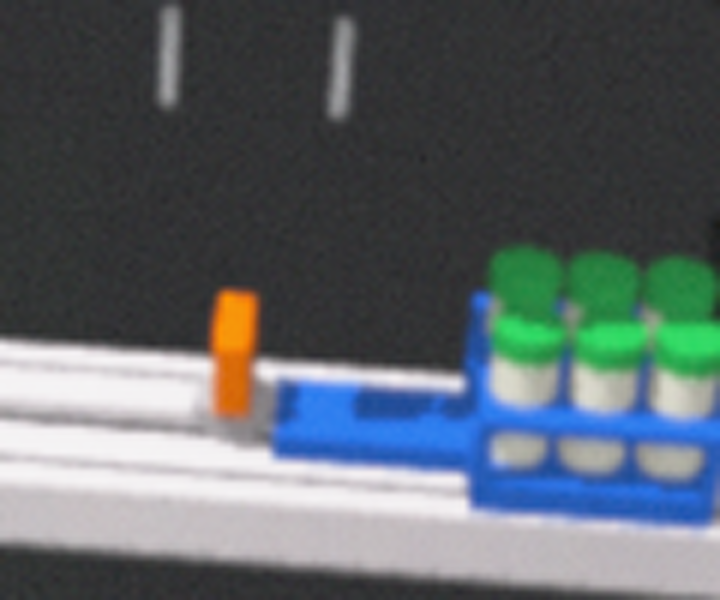

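Run:
```python
from h import *
s=status.read_state();f=eyes.grab_frame("wrist"); im=f["img"]
cv2.imwrite("pics/w14.png",cv2.resize(im[135:215,215:315],None,fx=7,fy=7,interpolation=cv2.INTER_NEAREST))
b=hsvmask(im,(100,100,40),(125,255,255))
for v in (158,168,180):
    u=np.where(b[v,255:330])[0]+255; print("nose",u[0],onz(f,(u[0]-.5,v),.042,s).round(4))
m=hsvmask(im,(3,120,60),(30,255,255)); m[:,:220]=0;m[:,290:]=0;m[230:]=0
k=blobs(m,50)[0]; r=cv2.minAreaRect(k); print(r)
print("pred grip-top px for upright anchor at axis p, z .080:")
```

```text
nose 266 [0.5854 0.1156 0.042 ]
nose 266 [0.5953 0.1147 0.042 ]
nose 266 [0.6074 0.1137 0.042 ]
((248.5, 173.5), (43.0, 15.0), 90.0)
pred grip-top px for upright anchor at axis p, z .080:
```

View pics/w14.png

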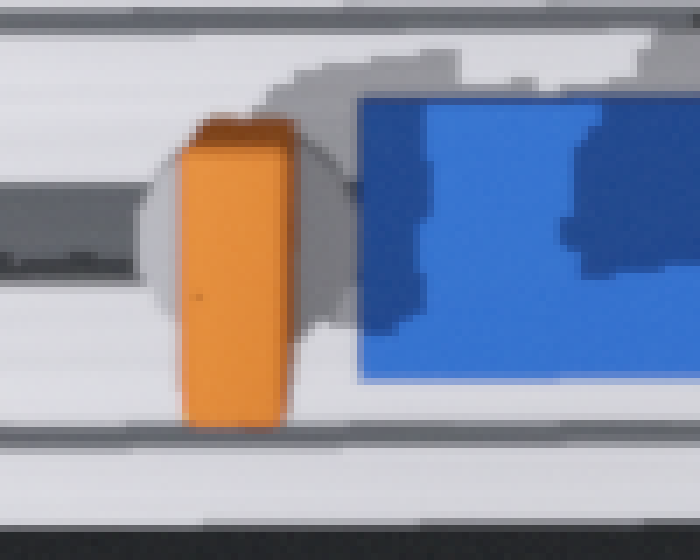

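Run:
```python
from h import *
s=status.read_state();f=eyes.grab_frame("wrist"); c=lambda x,y:(215+x/7-.5,135+y/7-.5)
top=[onz(f,c(*p),.080,s) for p in((182,147),(290,147),(286,427),(184,427))]
print("grip top",np.mean(top,0),"len/width",[np.linalg.norm(top[i]-top[i-1]).round(4) for i in range(4)],"yaw",[np.degrees(np.arctan2(*(top[i]-top[i-1])[[1,0]])).round(1) for i in range(4)])
a=onz(f,c(137,235),.046,s);b=onz(f,c(360,235),.046,s); print("collar left/right",a.round(4),b.round(4),"mid",((a+b)/2).round(4),np.linalg.norm(a-b))
# slot centre near the anchor
A=onz(f,c(60,184),.03,s);B=onz(f,c(60,280),.03,s);print("slot edges",A.round(4),B.round(4),((A+B)/2).round(4))
im=f["img"];b_=hsvmask(im,(100,100,40),(125,255,255)); u=np.where(b_[168,255:330])[0]+255; print("nose",onz(f,(u[0]-.5,168),.042,s), s["t"])
```

```text
grip top [0.59418162 0.09790002 0.08      ] len/width [np.float64(0.0351), np.float64(0.0131), np.float64(0.0351), np.float64(0.0128)] yaw [np.float64(174.1), np.float64(84.2), np.float64(-6.3), np.float64(-95.8)]
collar left/right [0.5918 0.084  0.046 ] [0.5949 0.115  0.046 ] mid [0.5934 0.0995 0.046 ] 0.03112073274748127
slot edges [0.5858 0.0724 0.03  ] [0.6    0.0706 0.03  ] [0.5929 0.0715 0.03  ]
nose [0.59550875 0.11468895 0.042     ] 20.0
```

The checks agree:
- **Bar:** 0.6° from square across the rail, and the grip size matches a height of 80 mm.
- **Tilt:** about 0.05 rad.
- **Offset:** about 1 mm from the slot centre.
- **Contact:** collar on the nose, and the nose has not moved since release.

Handing in.

Run:
```python
from h import *
from plant import ticket
print(ticket.close_job()); print(status.read_state()["t"])
f=eyes.grab_frame("scene"); cv2.imwrite("pics/s15.png",f["img"])
```

```text
the job is handed in; nothing more can be done
None
the job is handed in; nothing more can be done
```

I moved the large anchor from the stand to the rail's slot and slid it against the rack until the buffer gave. Then I pressed it down, turned it a quarter turn, released it and handed the job in at about 20 s; no verdict is reported.

**Last checks, just before hand-in:**
- **Lock:** the bar is about 0.6° from square across the slot. The foot was about 16 mm above the bench when I let go, which is under the lips.
- **Position:** the anchor sits about 1 mm off the slot's centre, and its collar touches the rack's tongue.
- **Tilt:** about 0.05 rad (limit 0.12), from a single picture, so part of it may be measurement error.
- **Robot:** clear of everything, with no force on it.
- **Jar, bottle and beaker:** never touched by any move. I did not measure their positions again at the end.

**Less certain:**
- **Buffer:** this is inferred, not measured. The push force jumped from about 5 to 12.8 N at contact, then rose 2 N over the next 3.6 mm. On release the anchor and rack slipped back about 2 mm and then held still. I estimate 2 to 5 mm of compression remains.
- **Cameras:** the top camera read about 3 mm lower in x than the wrist camera. I used the wrist camera, and the grasp and the fit in the slot bore it out.

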